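# Lock a tube into the holder with its pull-and-turn keeper knob

## Task

Stand the screw-cap tube upright in the nest of the tube holder, right down on its floor. Then lift the holder's sprung knob out of its parking slot, turn it so that the keeper plate swings over the tube, and let the knob snap fully down into the locking notch so that the tube is held in. Feel for the notch rather than forcing the knob, do not press the keeper onto the tube, leave the other things on the bench where they are, and let go of everything.

Things in the scene. Friction and masses are not known exactly. Their poses are not given: they have to be found in the camera images.
- tube_mid (a point): Centre (half-way up, on the axis) of the loose screw-cap tube: white, 117 mm tall, body 31 mm in diameter, screw cap 35 mm in diameter over the top 12 mm, flat foot 58 mm below this point; 20 to 45 g. It stands upright on the bench at the start; its z axis is the tube's axis. It may be gripped round the body or the cap.
- nest (a point): Centre of the floor of the nest (black cup) of the tube holder: the tube's foot comes to lie here. The cup's bore is 36 mm in diameter, flaring to 43 mm at its rim, which is 25 mm above this point. The tube's top then stands 117 mm above this point.
- holder: Fixed tube holder: aluminium plate 90 mm (x) by 190 mm (y) by 12 mm, origin at the underside's centre. The nest is at y = +50 mm on the plate's own y axis, the steel post with the knob at y = -40 mm.
- collar: Fixed steel collar on top of the post. It carries a notched ring, hidden by the knob's skirt: a broad parking slot, a flat crest 6.5 mm high, one narrow locking notch, and another crest. The ring is clocked by hand: the notch lies somewhere from 1.0 to 1.5 rad of knob turn and catches within 0.03 rad. Over 30 N between knob follower (26 mm from the axis) and ring damages them.
- knob_grip (a point): Grip point on the knob, on its vertical turning axis: black bar 50 mm long (this point's x axis), 13 mm thick (its y axis), 34 mm high, on a round black skirt 73 mm in diameter. The point is 23 mm above the skirt's top and 10 mm below the bar's top, about 194 mm above the bench. A spring presses the knob down: about 5 N at rest, 10 N fully lifted. Moves with the knob.
- keeper_pad (a point): Underside of the keeper's round plate (60 mm in diameter, 6 mm thick), a steel arm's length of 90 mm from the knob's axis; it turns and lifts with the knob. With the knob down it passes 3 mm above the cap of a tube that stands fully in the nest.
- knob (a joint): Turn of the knob, rad: -0.1 to 0.1 at the start (parked, keeper away from the nest), range -0.25 to 1.85; grows anticlockwise from above, swinging the keeper to the nest (centred at 1.25). Past the slot (from about 0.85) the knob, let go, rests on the crest and turns there with under 0.1 N m; over the notch it drops by itself unless gripped so tightly that it is held up.
- lift (a joint): How far the knob is lifted, m: 0 fully down, about 0.0065 on the crest, 0.014 at the upper stop. Lift at least 0.008 to turn it out of the parking slot.
- sample_box: Bystander: box 68 x 68 x 50 mm, origin under its centre.
- amber_reagent: Bystander: small reagent bottle, 36 mm in diameter, 75 mm tall, origin under its centre.
- buffer_b: Bystander: white bottle, 44 mm in diameter, 90 mm tall, origin under its centre.
- tube: The same tube as a body; origin at the centre of its underside (foot).
Things that resemble listed ones, but are neither listed nor needed, are in the scene too. There is more than one size of the holder; the job needs the larger.

How it is judged:
By the outcome, as a careful person would: the job done as asked, in the order asked, and still so for the second after the job is handed in, with the robot touching nothing.
It also fails if it takes over 64 s, if anything falls off the work surface, if the arm or the gripper's body presses on something with over 40 N, if the wrist force passes 120 N, or if a joint passes its speed limit or range.

## Robot

A 6-joint arm with a two-finger parallel gripper is mounted at the origin on a cart in front of the work surface, level with it; the furniture and walls round the work are solid. World frame = base frame: x ahead of the robot, y to its left, z up, the work surface at z = 0. Lengths are in m, angles in rad, forces in N, time in s.
With the tool pointing down it reaches from about 0.35 to 0.85 m from the base axis. Payload 8.1 kg.
Tool frame: the origin (TCP) lies on the centre line of the jaws, within the pads' length; the fingertips stand robot.finger_overhang ahead of it and the grasp point (between the pads) lies 5 mm behind it (robot.finger_overhang is the distance from the TCP to the fingertips, in m); z points along the fingers, y is the direction in which the jaws open and shut (so a half turn about z gives the same grasp; the last joint's range is limited). The gripper opens to 93 mm and grips with 3 to 60 N. Pads are 15 mm wide; open, the fingers measure 128 mm over their backs; the gripper's body (75 mm by 188 mm) begins 65 mm behind the grasp point.
Start: joints at [-1.209, 0.13, 1.488, -0, 1.523, -0.085], TCP at [0.259, -0.541, 0.195] pointing down, gripper open.
Joint ranges: [-2.96, 2.96], [-0.89, 2.26], [0.02, 2.5], [-1.34, 4.48], [0, 2.73], [-2.66, 2.66]. Speed limits (rad/s): [2.39, 2.39, 2.79, 3.14, 3.14, 3.14].

## Interface

Orientations are given as a rotation vector (axis times angle).
In Python, from plant import robot gives the robot as it stands. The module is installed in compiled form; this text tells all that it offers.
- The arm moves only by the tool carry_out, never from a script. Its argument "commands" is a list that holds one entry, the list of rows, each a list of 4 numbers: the shift along the tool's x, y, z in cm, then the turn about the tool's z in degrees. In form: [[[tx, ty, tz, roll], ...]]. A call has 1 to 20 rows; each row shifts and turns the commanded pose from where the row before left it, along the tool's axes as they then stand; what a row does not reach is not made up. A row lasts 1/12 s, in which the tool goes at most 41.7 mm and 7.16 degrees, less where a joint would pass 70% of its speed; a pose out of reach is approached as far as the arm can. A call is refused whole if a number of a shift passes 4.17 or a number of a turn 7.16, either way. A call with a gripper value outside its range is refused whole. "claw" is the finger opening in cm, from 0 to 9.3, set as the call begins (left out, the last holds). The fingers move at their own pace and stop on an object; "grip_force" is the grip in N (left out, the last holds). Time passes only in rows, so rows that do not move let the fingers close. It gives the time, the measured TCP pose, the force and the opening at its end, in the units of the state.
- robot.read_state(): the state, without advancing time (a new reading comes with each control period).
- robot.read_camera(name): name is "scene" or "side" or "wrist"; returns the picture (480x640x3 uint8, red, green, blue); there is no depth.
- robot.camera_params(name): a dict with "mtx" (3x3 intrinsics, pixels), "R" (3x3) and "t" (3): a world point X has camera coordinates R X + t. Camera axes: x right, y down, z forward; pixel columns grow to the right and rows downward; lengths in m; the calibration is good to about 2 mm. The wrist camera is an equidistant fisheye: a pixel r from the principal point sees the ray r / f radians off the axis. A picture is of the moment at which its call begins: read the wrist's pose just before it. camera_params takes no time and is no camera call; for the wrist camera it gives the pose at the moment of the call.
- robot.close_job(): hands the job in, once; it reports no verdict.
The state is a dict: "t": time; "q": joint angles; "dq": joint speeds; "joint_torque": joint torques, N m; "tool_pos": TCP position; "orientation": TCP orientation; "force": force on the tool from outside, world axes, zero at the start; "wrist_torque": the same for the moment, N m; "opening": finger opening in m.
Only numpy, scipy, OpenCV 4.12 (cv2) and the standard library are available. Lean on these libraries where they do the work, as an engineer would, in place of code of your own. Each camera call takes 0.05 s, during which the arm holds its last target.

## Working session

There is one attempt and no reset: what is moved stays moved. The work goes in short steps, Python scripts to look and compute and a tool call to move; the robot and the scene stay as the last step left them, time stands still between calls to the robot, and variables do not carry over. Pictures are saved under pics/ and viewed, and the job is handed in when it is done.

Besides the shell and the picture viewer there is one more tool, called after "Request:" as a command line: name --argument value ..., lists and objects as JSON in quotes. carry_out: Moves the arm, as the interface text tells. Its arguments: {"type":"object","properties":{"commands":{"type":"array","items":{"type":"array","items":{"type":"array","items":{"type":"number"}}}},"claw":{"type":"number"},"grip_force":{"type":"number"}},"required":["commands"]}

```bash
mkdir -p pics; ls; python3 - <<'E'
from plant import robot
import cv2
s=robot.read_state()
print({k:(v if isinstance(v,float) else [round(float(a),3) for a in v]) for k,v in s.items()}, robot.finger_overhang)
for n in ["scene","side","wrist"]:
    p=robot.camera_params(n); print(n,p)
    cv2.imwrite(f"pics/{n}0.png",robot.read_camera(n)[:,:,::-1])
E
```

```text
pics
{'t': 0.0, 'q': [-1.209, 0.131, 1.489, -0.0, 1.523, -0.085], 'dq': [0.001, 0.001, -0.001, 0.001, -0.002, -0.0], 'joint_torque': [-0.0, -55.986, -49.176, 0.077, 0.036, -0.0], 'tool_pos': [0.259, -0.541, 0.194], 'orientation': [-3.062, -0.696, 0.0], 'force': [1.179, -0.802, 0.068], 'wrist_torque': [-0.021, 0.001, 0.016], 'opening': 0.09306395127577936} 0.014
scene {'mtx': array([[564.62932897,   0.        , 312.27019812],
       [  0.        , 564.62932897, 237.20976948],
       [  0.        ,   0.        ,   1.        ]]), 'R': array([[-0.45747376, -0.88918231, -0.00851905],
       [-0.34751357,  0.18759364, -0.9187181 ],
       [ 0.818506  , -0.41732894, -0.39482208]]), 't': array([0.40026071, 0.30092813, 0.80559543])}
side {'mtx': array([[487.22497745,   0.        , 323.50095979],
       [  0.        , 487.22497745, 239.38398755],
       [  0.        ,   0.        ,   1.        ]]), 'R': array([[-0.74210522, -0.67026093,  0.00548945],
       [-0.56973343,  0.62644565, -0.53194893],
       [ 0.35310575, -0.3978896 , -0.84675864]]), 't': array([0.53078421, 0.29920666, 1.04901708])}
wrist {'mtx': array([[371.64829954,   0.        , 313.99149843],
       [  0.        , 371.64829954, 241.22634685],
       [  0.        ,   0.        ,   1.        ]]), 'R': array([[ 4.32897112e-01, -9.01442839e-01, -9.47702631e-04],
       [-8.70468969e-01, -4.18295387e-01,  2.59446995e-01],
       [-2.34273055e-01, -1.11488909e-01, -9.65756884e-01]]), 't': array([-0.5994281 , -0.03068684,  0.38992791])}
```

View pics/scene0.png

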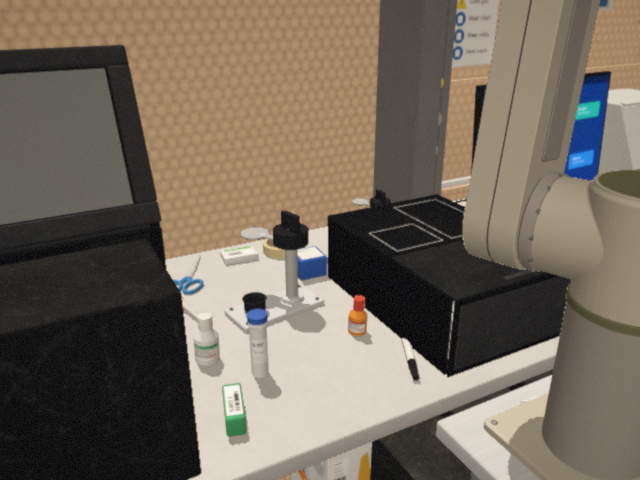

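View pics/side0.png

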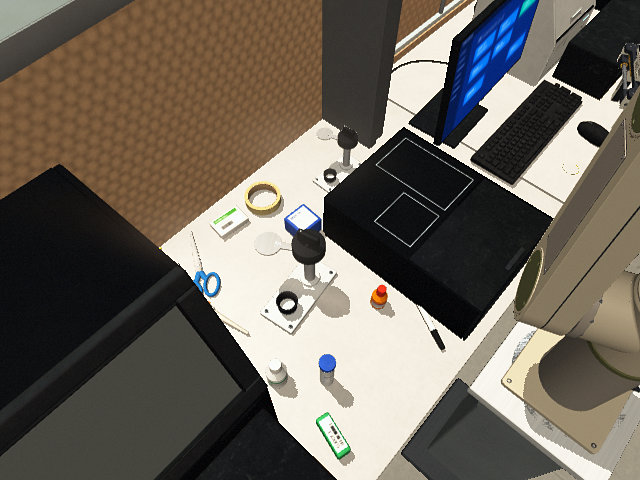

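View pics/wrist0.png

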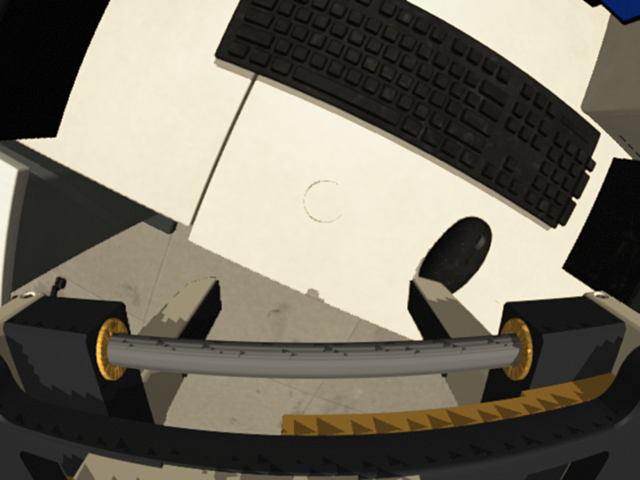

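The tube could be the blue-capped one (scene 258,345) or the white bottle (205,340, buffer_b). The holder could be the near one (scene 290,270; side 308,270) or the far one behind the black box (side 345,150). I'll check sizes and make close crops.

```bash
cat > h.py <<'E'
from plant import robot
import numpy as np, cv2
def ray(n,uv,p=None):
    p=p or robot.camera_params(n); K=p["mtx"];R=p["R"];t=p["t"]
    a=(uv[0]-K[0,2])/K[0,0]; b=(uv[1]-K[1,2])/K[1,1]
    if n=="wrist":
        r=np.hypot(a,b); s=np.sin(r)/r if r>1e-9 else 1; d=np.array([a*s,b*s,np.cos(r)])
    else: d=np.array([a,b,1.])
    d=R.T@d; return -R.T@t, d/np.linalg.norm(d)
def plane(n,uv,z,p=None):
    o,d=ray(n,uv,p); return o+d*(z-o[2])/d[2]
def tri(*obs):
    A=np.zeros((3,3));b=np.zeros(3);L=[]
    for o in obs:
        c,d=ray(*o); P=np.eye(3)-np.outer(d,d);A+=P;b+=P@c;L.append((c,P))
    x=np.linalg.solve(A,b); return x,[np.linalg.norm(P@(x-c)) for c,P in L]
def proj(n,X,p=None):
    p=p or robot.camera_params(n);K=p["mtx"];c=p["R"]@np.asarray(X)+p["t"]
    if n=="wrist":
        r=np.hypot(c[0],c[1]);th=np.arctan2(r,c[2]);c=np.array([c[0]/r*th,c[1]/r*th,1])
    else: c=c/c[2]
    return (K@c)[:2]
def st():
    s=robot.read_state()
    print("t",round(s["t"],2),"pos",np.round(s["tool_pos"],4),"rot",np.round(s["orientation"],3),"F",np.round(s["force"],1),"M",np.round(s["wrist_torque"],2),"op",round(s["opening"]*1000,1),"q6",np.round(s["q"],3));return s
E
python3 - <<'E'
import cv2,numpy as np
a=cv2.imread("pics/scene0.png");b=cv2.imread("pics/side0.png")
cv2.imwrite("pics/c1.png",cv2.resize(a[195:395,180:400],None,fx=3.6,fy=3,interpolation=2)[:600,:792])
cv2.imwrite("pics/c2.png",cv2.resize(b[215:415,220:400],None,fx=3,fy=3,interpolation=2))
cv2.imwrite("pics/c3.png",cv2.resize(b[110:210,280:400],None,fx=4,fy=4,interpolation=2))
from h import *
print("tube cap", tri(("scene",(258,312)),("side",(327,360))))
print("knob top", tri(("scene",(290,214)),("side",(309,236))))
print("far knob", tri(("scene",(379,193)),("side",(347,132))))
print("nest", plane("side",(288,298),.035))
E
```

```text
tube cap (array([0.38978739, 0.35014819, 0.1169299 ]), [np.float64(0.0008121601583462873), np.float64(0.000812160158346349)])
knob top (array([0.57274154, 0.20324786, 0.20191077]), [np.float64(0.0004466643350679917), np.float64(0.0004466643350680798)])
far knob (array([ 0.74183902, -0.11869654,  0.1421004 ]), [np.float64(0.0010473550342915037), np.float64(0.001047355034291505)])
nest [0.56914306 0.28248913 0.035     ]
```

View pics/c1.png

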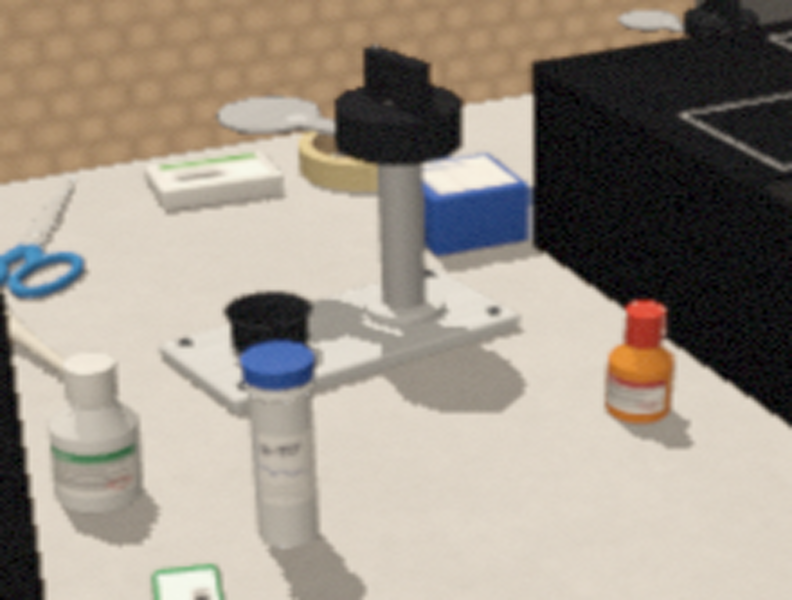

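View pics/c2.png

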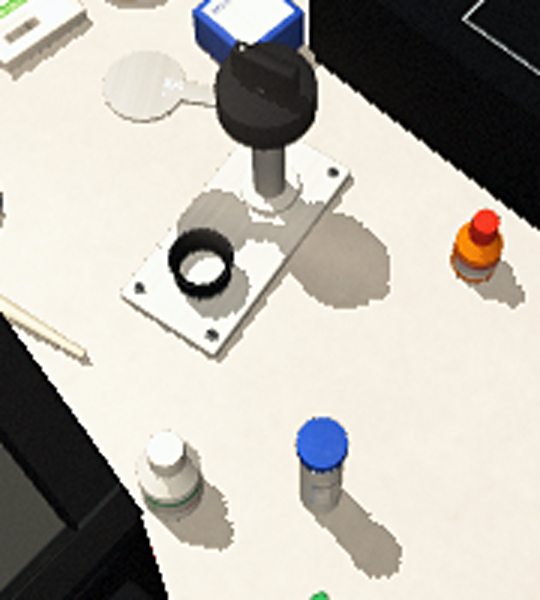

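View pics/c3.png

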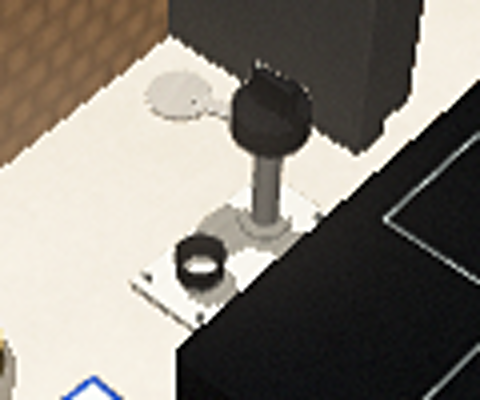

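```bash
python3 - <<'E'
from h import *
f=np.round
# plate corners (side) at z=.012
for n,pts in {"side":[(260.7,312.3),(291,331.5),(337,273.5)],"scene":[(225.5,312),(246,329.5),(324,302)]}.items():
    print(n,[f(plane(n,p,.012)[:2],4) for p in pts])
# blue cap masks
for n in ["scene","side"]:
    im=cv2.imread(f"pics/{n}0.png"); hsv=cv2.cvtColor(im,cv2.COLOR_BGR2HSV)
    m=cv2.inRange(hsv,(105,120,60),(130,255,255)); k,l,s,c=cv2.connectedComponentsWithStats(m)
    for i in range(1,k):
        if s[i][4]>60: print(n,s[i],f(c[i],1))
print("instrument corner",plane("scene",(198,468),0)[:2], plane("side",(275,405),0.0)[:2],"tri edge",tri(("scene",(165,272)),("side",(163,247))))
print("bottle",plane("scene",(206,360),0)[:2],"bottle top",tri(("scene",(206,317)),("side",(276,365))))
print("amber",tri(("scene",(359,298)),("side",(381.5,290))))
# cup rim
print("rim",tri(("scene",(254.5,300)),("side",(287.3,300))), "skirt", tri(("scene",(290.5,231)),("side",(309,246))))
print("keeper",tri(("scene",(254.5,234)),("side",(268,243))))
for n in ("scene","side"):
    p=robot.camera_params(n);print(n,"campos",-p["R"].T@p["t"])
p=robot.camera_params("wrist");c=-p["R"].T@p["t"]-robot.read_state()["tool_pos"];print("wrist rel",c)
E
```

```text
side [array([0.5988, 0.3432]), array([0.5152, 0.33  ]), array([0.5358, 0.1505])]
scene [array([0.5868, 0.3447]), array([0.5066, 0.3316]), array([0.5289, 0.1506])]
scene [ 564   75   46  105 2425] [588.1 130.5]
scene [298 256  29  24 522] [311.6 267.4]
scene [247 308  20  16 267] [256.6 315.6]
side [ 441    0   98  142 5300] [487.1  58.3]
side [284 204  37  32 294] [301.6 223.2]
side [319 354  17  19 247] [326.9 362.8]
instrument corner [0.22657558 0.51063723] [0.430988   0.46560667] tri edge (array([ 0.94422828,  0.37929452, -0.0469102 ]), [np.float64(0.006639367074914206), np.float64(0.006639367074914221)])
bottle [0.46422994 0.42473333] bottle top (array([0.4648967 , 0.41821101, 0.08644922]), [np.float64(0.0010613216808749092), np.float64(0.0010613216808749632)])
amber (array([0.41463542, 0.13976108, 0.07463816]), [np.float64(0.0019424294190719083), np.float64(0.0019424294190719255)])
rim (array([0.56713741, 0.28783786, 0.03455465]), [np.float64(0.0008379844136194793), np.float64(0.0008379844136194659)]) skirt (array([0.57162314, 0.2044832 , 0.16609007]), [np.float64(0.001260941875844968), np.float64(0.0012609418758448448)])
keeper (array([0.6557282 , 0.24792793, 0.13742562]), [np.float64(0.00014578493384909878), np.float64(0.00014578493384901945)])
scene campos [-0.37169931  0.63565083  0.59794483]
side campos [0.19395181 0.58572019 1.04451323]
wrist rel [0.06501817 0.03090851 0.1901688 ]
```

```bash
python3 - <<'E'
from h import *
for z in (0,.1,.2,.3):
    print(z,[np.round(plane(n,p,z)[:2],3) for n,p in (("side",(165,250)),("side",(220,328)),("side",(275,405)),("scene",(198,468)),("scene",(180,360)),("scene",(163,270)),("scene",(160,205)),("scene",(125,50)))])
E
```

```text
0 [array([0.901, 0.384]), array([0.644, 0.429]), array([0.431, 0.466]), array([0.227, 0.511]), array([0.486, 0.466]), array([0.861, 0.406]), array([1.319, 0.305]), array([ 7.056, -0.628])]
0.1 [array([0.833, 0.403]), array([0.601, 0.444]), array([0.408, 0.477]), array([0.127, 0.532]), array([0.343, 0.494]), array([0.655, 0.444]), array([1.036, 0.36 ]), array([ 5.814, -0.416])]
0.2 [array([0.765, 0.423]), array([0.558, 0.459]), array([0.386, 0.489]), array([0.026, 0.552]), array([0.199, 0.523]), array([0.449, 0.483]), array([0.754, 0.415]), array([ 4.571, -0.205])]
0.3 [array([0.698, 0.442]), array([0.515, 0.474]), array([0.363, 0.5  ]), array([-0.074,  0.573]), array([0.056, 0.551]), array([0.243, 0.521]), array([0.471, 0.471]), array([3.329, 0.006])]
```

Request:
carry_out --commands '[[[0, 0, -1.4, -7.16], [0, 0, -1.4, -7.16], [0, 0, -1.4, -7.16], [0, 0, -1.4, -7.16], [0, 0, -1.4, -7.16], [0, 0, -1.4, -7.16], [0, 0, -1.4, -7.16], [0, 0, -1.4, -7.16], [0, 0, -1.4, -7.16], [0, 0, 0, -7.16]]]' --claw 6.5

```text
t: 0.98
tool_pos: [0.2596, -0.542, 0.3241]
orientation: [2.068, 2.36, -0.003]
force: [0.6, -0.2, 1.8]
opening: 0.0651
```

```bash
cat >> h.py <<'E'
def togo(T,yawx=None):
    "shift (cm) in tool axes and roll deg needed"
    s=robot.read_state(); R=cv2.Rodrigues(np.array(s["orientation"],float))[0]
    d=R.T@(np.array(T)-s["tool_pos"])*100
    y=np.degrees(np.arctan2(R[1,0],R[0,0]))
    print("togo cm",np.round(d,2),"yaw",round(y,2),"tilt",np.round(R[:2,2],4),"roll",None if yawx is None else round(y-yawx,2))
E
python3 -c "
from h import *
st();togo((.42,-.25,.32),97);togo((.46,0,.32),97);togo((.39,.35,.25),97)"
```

```text
t 0.98 pos [ 0.2596 -0.542   0.3241] rot [ 2.068  2.36  -0.003] F [ 0.6 -0.2  1.8] M [-0.05 -0.09  0.  ] op 65.1 q6 [-1.209  0.113  1.274 -0.     1.75  -1.341]
togo cm [26.84 19.74  0.32] yaw 97.55 tilt [ 0.0015 -0.0039] roll 0.55
togo cm [51.09 26.99  0.22] yaw 97.55 tilt [ 0.0015 -0.0039] roll 0.55
togo cm [86.74 24.64  7.08] yaw 97.55 tilt [ 0.0015 -0.0039] roll 0.55
```

Request:
carry_out --commands '[[[3.3, 2.4, 0, 0], [3.3, 2.4, 0, 0], [3.3, 2.4, 0, 0], [3.3, 2.4, 0, 0], [3.3, 2.4, 0, 0], [3.3, 2.4, 0, 0], [3.3, 2.4, 0, 0], [3.3, 2.4, 0, 0], [3.6, 1.1, 0, 0], [3.6, 1.1, 0, 0], [3.6, 1.1, 0, 0], [3.6, 1.1, 0, 0], [3.6, 1.1, 0, 0], [3.6, 1.1, 0, 0], [3.6, 1.1, 0, 0], [3.8, -0.3, 0.5, 0], [3.8, -0.3, 0.5, 0], [3.8, -0.3, 0.5, 0], [3.0, -0.3, 0.5, 0], [0, 0, 0, 0]]]'

```text
t: 2.65
tool_pos: [0.4295, 0.1504, 0.2994]
orientation: [-2.07, -2.36, 0.001]
force: [0.0, 0.0, 0.6]
opening: 0.0649
```

```bash
python3 -c "
from h import *
st();togo((.39,.35,.25),97)
import pickle
p=robot.camera_params('wrist');im=robot.read_camera('wrist')[:,:,::-1];cv2.imwrite('pics/w1.png',im);pickle.dump(p,open('w1.pkl','wb'))
for X in [(.39,.35,.117),(.5617,.2925,.035),(.5727,.203,.204),(.567,.288,.035)]: print(proj('wrist',X,p))
"
```

```text
t 2.65 pos [0.4295 0.1504 0.2994] rot [-2.07e+00 -2.36e+00  1.00e-03] F [0.  0.  0.6] M [-0.03 -0.12  0.03] op 64.9 q6 [ 0.222 -0.283  1.693  0.002  1.734  0.092]
togo cm [20.3  -1.31  4.98] yaw 97.49 tilt [-0.0023  0.0016] roll 0.49
[301.06705766  18.09233214]
[434.38678518 106.52170227]
[491.61636387 197.19474231]
[437.84696209 110.82648158]
```

View pics/w1.png

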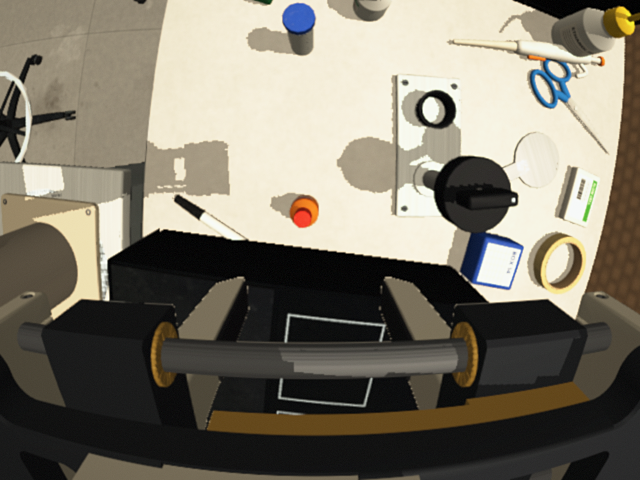

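```bash
python3 -c "
from h import *
import pickle
p=pickle.load(open('w1.pkl','rb'));im=cv2.imread('pics/w1.png')
cv2.imwrite('pics/w1c.png',cv2.resize(im[60:240,380:570],None,fx=3.3,fy=3.3,interpolation=2))
hsv=cv2.cvtColor(im,cv2.COLOR_BGR2HSV)
m=cv2.inRange(hsv,(105,120,60),(130,255,255));k,l,s,c=cv2.connectedComponentsWithStats(m)
for i in range(1,k):
  if s[i][4]>100: print(s[i],c[i],np.round(plane('wrist',c[i],.117,p),4))
g=cv2.cvtColor(im,cv2.COLOR_BGR2GRAY)
m=(g<60).astype(np.uint8);m[:, :405]=0;m[:60]=0;m[240:]=0;m[:,570:]=0
cs,_=cv2.findContours(m,cv2.RETR_CCOMP,cv2.CHAIN_APPROX_NONE)
for c in cs:
  if len(c)>40:
    e=cv2.fitEllipse(c);print(np.round(e[0],1),np.round(e[1],1),round(e[2]),len(c), 'z.037',np.round(plane('wrist',e[0],.039,p),4),'z.17',np.round(plane('wrist',e[0],.171,p),4))
# plate corners
for q in [(396,75),(461,80),(396,216)]: print(np.round(plane('wrist',q,.012,p),4))
"
```

```text
[283   3  32  31 762] [298.48425197  18.0511811 ] [0.3874 0.3497 0.117 ]
[471 233  52  56 666] [491.40690691 254.17717718] [0.635  0.1339 0.117 ]
[473.4 195.9] [72.5 93.8] 132 304 z.037 [0.6331 0.1894 0.039 ] z.17 [0.5709 0.1988 0.171 ]
[435.5 109.4] [36.2 38.4] 97 109 z.037 [0.5624 0.2885 0.039 ] z.17 [0.5209 0.2689 0.171 ]
[433.  109.8] [23.9 29.2] 160 76 z.037 [0.5592 0.2873 0.039 ] z.17 [0.5186 0.268  0.171 ]
[540.7  88.6] [19.2 37.3] 149 55 z.037 [0.713  0.3551 0.039 ] z.17 [0.6274 0.316  0.171 ]
[545.3  87.2] [23.6 45.2] 153 65 z.037 [0.7207 0.3595 0.039 ] z.17 [0.6328 0.3191 0.171 ]
[556.3  69.9] [15.8 24.9] 131 41 z.037 [0.7377 0.3908 0.039 ] z.17 [0.6448 0.3412 0.171 ]
[0.5121 0.3276 0.012 ]
[0.6016 0.3407 0.012 ]
[0.5402 0.1434 0.012 ]
```

View pics/w1c.png

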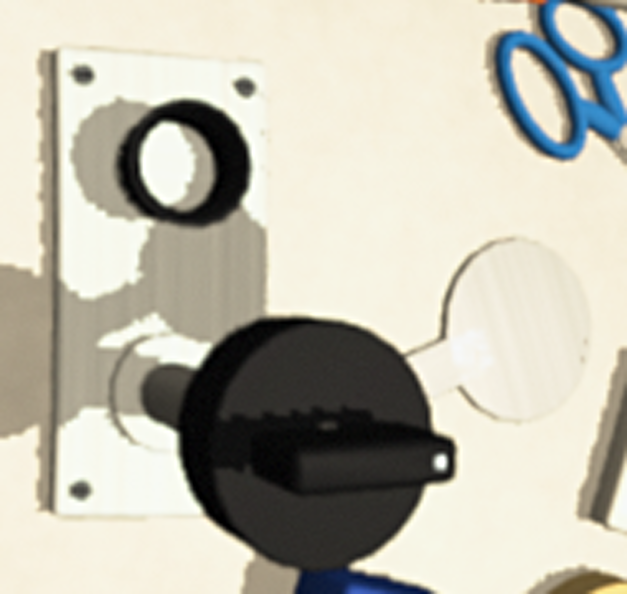

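Request:
carry_out --commands '[[[3.5, -0.8, 1.5, 0], [3.5, -0.8, 1.5, 0], [3.5, -0.8, 1.5, 0], [0, 0, 0, 0], [0, 0, 0, 0]]]'

```text
t: 3.12
tool_pos: [0.3937, 0.2472, 0.2546]
orientation: [-2.074, -2.359, 0.004]
force: [-0.0, -1.3, 0.3]
opening: 0.0653
```

```bash
python3 -c "
from h import *
import pickle
st();togo((.389,.35,.25),97.5)
p=robot.camera_params('wrist');im=robot.read_camera('wrist')[:,:,::-1].copy();cv2.imwrite('pics/w2.png',im);pickle.dump(p,open('w2.pkl','wb'))
print('cam',-p['R'].T@p['t'])
hsv=cv2.cvtColor(im,cv2.COLOR_BGR2HSV)
m=cv2.inRange(hsv,(105,120,60),(130,255,255));k,l,s,c=cv2.connectedComponentsWithStats(m)
for i in range(1,k):
  if s[i][4]>100: print(s[i],c[i],np.round(plane('wrist',c[i],.117,p),4))
"
```

```text
t 3.12 pos [0.3937 0.2472 0.2546] rot [-2.074 -2.359  0.004] F [-0.  -1.3  0.3] M [-0.08 -0.12 -0.02] op 65.3 q6 [ 0.451 -0.256  1.75  -0.     1.65   0.322]
togo cm [10.26  0.85  0.45] yaw 97.34 tilt [-0.0019 -0.0014] roll -0.16
cam [0.38500653 0.31885237 0.4446897 ]
[ 303   89   38   38 1080] [321.43148148 107.04351852] [0.3868 0.3511 0.117 ]
```

View pics/w2.png

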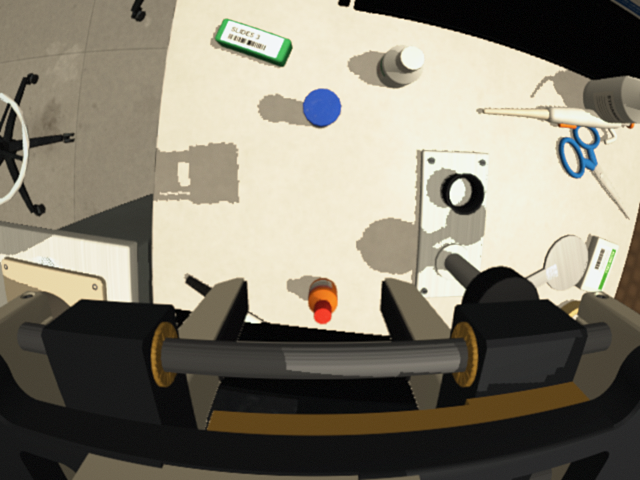

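```bash
python3 -c "
from h import *
import pickle
togo((.387,.351,.075),97.5)
p=pickle.load(open('w2.pkl','rb'));im=cv2.imread('pics/w2.png')
cv2.imwrite('pics/w2c.png',cv2.resize(im[135:310,400:600],None,fx=4,fy=3.4,interpolation=2))
g=cv2.cvtColor(im,cv2.COLOR_BGR2GRAY);m=np.zeros_like(g);m[160:225,432:495]=(g<60)[160:225,432:495]
cs,_=cv2.findContours(m,cv2.RETR_CCOMP,cv2.CHAIN_APPROX_NONE)
for c in cs:
  if len(c)>40:
    e=cv2.fitEllipse(c);print(np.round(e[0],1),np.round(e[1],1),round(e[2]),len(c), 'z.039',np.round(plane('wrist',e[0],.039,p),4))
for q in [(421,151),(489,154),(416,295)]: print(np.round(plane('wrist',q,.012,p),4))
"
```

```text
togo cm [10.48  0.57 18.04] yaw 97.25 tilt [-0.0004 -0.001 ] roll -0.25
[462.4 192.9] [38.9 42.4] 121 117 z.039 [0.5615 0.2894 0.039 ]
[459.8 191.7] [23.7 30.2] 18 76 z.039 [0.5579 0.2903 0.039 ]
[0.5108 0.3287 0.012 ]
[0.6007 0.342  0.012 ]
[0.54   0.1479 0.012 ]
```

View pics/w2c.png

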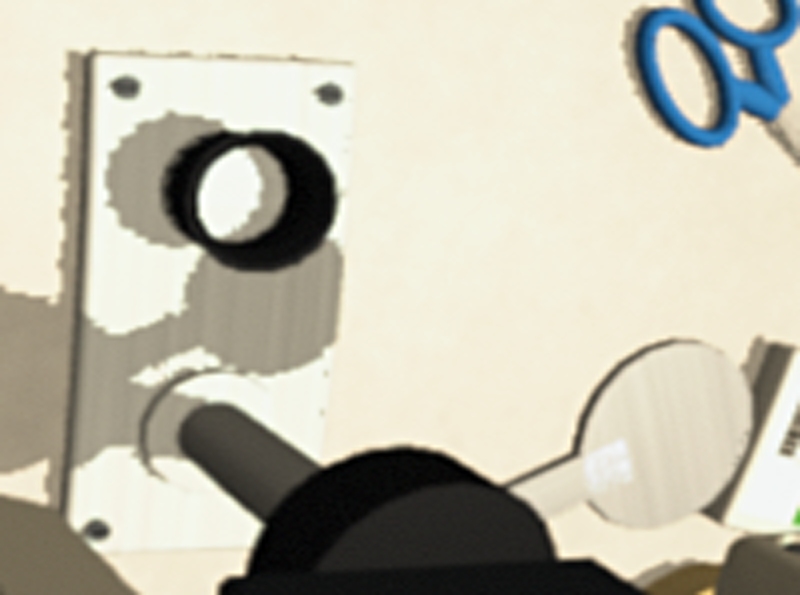

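Request:
carry_out --commands '[[[3.5, 0.19, 0, 0], [3.5, 0.19, 0, 0], [3.48, 0.19, 1, 0], [0, 0, 3.4, 0], [0, 0, 3.4, 0], [0, 0, 3.4, 0], [0, 0, 3.4, 0], [0, 0, 2.4, 0], [0, 0, 1.04, 0], [0, 0, 0, 0], [0, 0, 0, 0]]]'

```text
t: 4.08
tool_pos: [0.3884, 0.3512, 0.0765]
orientation: [2.079, 2.355, 0.001]
force: [0.4, 0.2, 0.4]
opening: 0.0651
```

```bash
python3 -c "
from h import *
st();togo((.387,.351,.075),97.5)
cv2.imwrite('pics/w3.png',robot.read_camera('wrist')[:,:,::-1])
"
```

```text
t 4.08 pos [0.3884 0.3512 0.0765] rot [2.079e+00 2.355e+00 1.000e-03] F [0.4 0.2 0.4] M [-0.03 -0.14  0.02] op 65.1 q6 [ 0.637  0.013  1.832 -0.     1.295  0.513]
togo cm [-0.   -0.15  0.15] yaw 97.11 tilt [0.0008 0.0003] roll -0.39
```

View pics/w3.png

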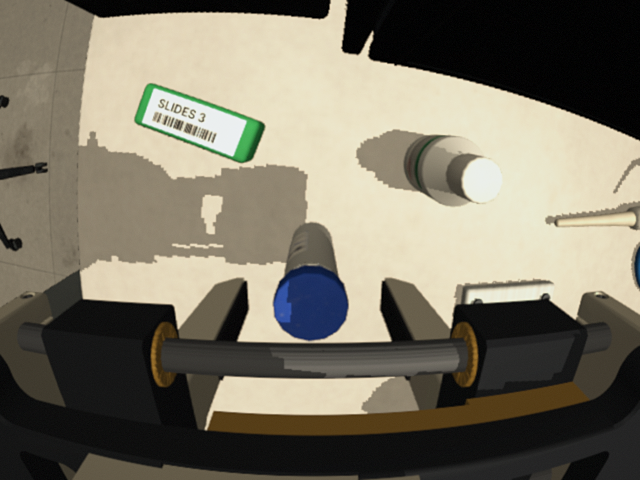

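The blue cap (311,302) sits between the fingertips (245/385,285). I'll close on it.

Request:
carry_out --commands '[[[0, 0, 0, 0], [0, 0, 0, 0], [0, 0, 0, 0], [0, 0, 0, 0], [0, 0, 0, 0], [0, 0, 0, 0]]]' --claw 2.4 --grip_force 15

```text
t: 4.63
tool_pos: [0.3872, 0.352, 0.0758]
orientation: [2.077, 2.357, 0.001]
force: [-0.3, -0.1, 2.2]
opening: 0.0348
```

```bash
python3 -c "
from h import *
st()
cv2.imwrite('pics/w4.png',robot.read_camera('wrist')[:,:,::-1])
togo((.5622,.290,.26),97.5)
"
```

```text
t 4.63 pos [0.3872 0.352  0.0758] rot [2.077e+00 2.357e+00 1.000e-03] F [-0.3 -0.1  2.2] M [-0.03 -0.02  0.02] op 34.8 q6 [0.64  0.013 1.834 0.    1.294 0.514]
togo cm [ -8.34  16.59 -18.42] yaw 97.21 tilt [0.0005 0.0004] roll -0.29
```

View pics/w4.png

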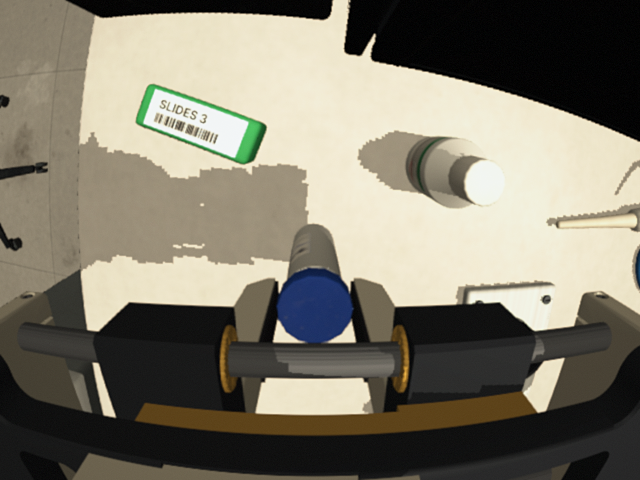

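Request:
carry_out --commands '[[[0, 0, 0, 0], [0, 0, 0, 0]]]'

```text
t: 4.85
tool_pos: [0.3872, 0.352, 0.0757]
orientation: [2.077, 2.357, 0.001]
force: [-0.5, 0.5, 4.6]
opening: 0.0346
```

The opening of 34.6 mm means the pads are pinching the cap at their upper ends. I'll regrip centred on the cap.

Request:
carry_out --commands '[[[0, 0, 0, 0], [0, 0, 0, 0], [0, 0, -1.5, 0], [0, 0, -1.4, 0], [0, 0, 0, 0]]]' --claw 4.4

```text
t: 5.27
tool_pos: [0.3883, 0.3527, 0.1067]
orientation: [2.077, 2.356, 0.005]
force: [0.9, 0.2, 1.1]
opening: 0.0441
```

Request:
carry_out --commands '[[[0, 0, 0, 0], [0, 0, 0, 0], [0, 0, 0, 0], [0, 0, 0, 0]]]' --claw 2.4 --grip_force 20

```text
t: 5.6
tool_pos: [0.3865, 0.3513, 0.1032]
orientation: [-2.077, -2.356, 0.003]
force: [-0.3, 0.9, 0.3]
opening: 0.0246
```

```bash
python3 -c "
from h import *
st()
cv2.imwrite('pics/w5.png',robot.read_camera('wrist')[:,:,::-1])
cv2.imwrite('pics/s5.png',robot.read_camera('side')[300:420,250:410,::-1].repeat(4,0).repeat(4,1))
togo((.5622,.290,.26),97.5)
"
```

```text
t 5.6 pos [0.3865 0.3513 0.1032] rot [-2.077 -2.356  0.003] F [-0.3  0.9  0.3] M [-0.03 -0.11  0.02] op 24.6 q6 [ 0.64  -0.015  1.809  0.     1.349  0.514]
togo cm [ -8.31  16.63 -15.65] yaw 97.2 tilt [-0.001  -0.0007] roll -0.3
```

View pics/w5.png

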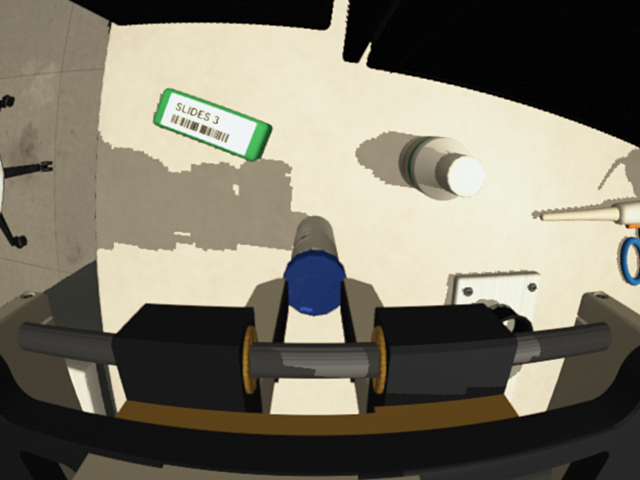

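View pics/s5.png

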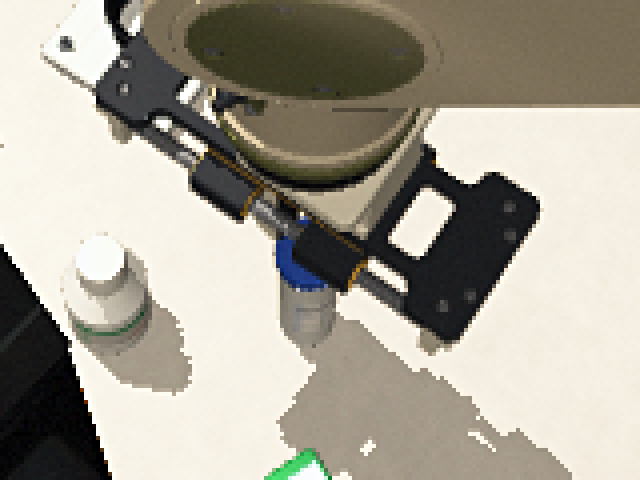

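```bash
python3 -c "
from h import *
p=robot.camera_params('wrist');im=cv2.imread('pics/w5.png')
hsv=cv2.cvtColor(im,cv2.COLOR_BGR2HSV)
m=cv2.inRange(hsv,(105,120,60),(130,255,255));k,l,s,c=cv2.connectedComponentsWithStats(m)
R=cv2.Rodrigues(np.array(robot.read_state()['orientation']))[0]
for i in range(1,k):
  if s[i][4]>100: X=plane('wrist',c[i],.117,p);print(s[i],c[i],np.round(X,4),'tool',R.T@(X-robot.read_state()['tool_pos'])*100)
tcp=robot.read_state()['tool_pos'];print('tcp px',proj('wrist',tcp,p),'grasp',proj('wrist',tcp+[0,0,.005],p),'tip',proj('wrist',tcp-[0,0,.014],p))
im=robot.read_camera('side')[:,:,::-1];print(proj('side',tcp),proj('side',[.387,.351,.117]))
cv2.imwrite('pics/w5c.png',cv2.resize(cv2.imread('pics/w5.png')[220:420,220:420],None,fx=3,fy=3,interpolation=2))
"
```

```text
[ 284  250   61   65 3004] [314.17443409 282.19174434] [0.3867 0.3542 0.117 ] tool [ 0.26715318  0.03508858 -1.34229082]
tcp px [313.50486266 277.78150728] grasp [313.4876502  281.09747661] tip [313.54916674 269.26027655]
[327.98520677 363.4715676 ] [328.1163463  360.99958718]
```

View pics/w5c.png

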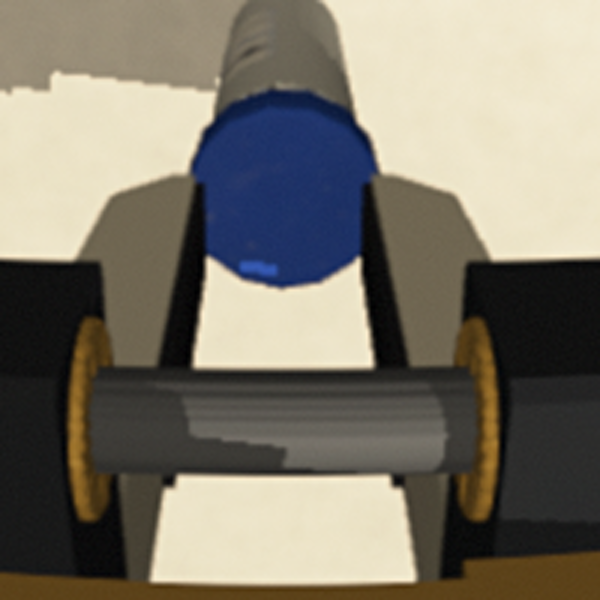

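```bash
python3 -c "
from h import *
p=robot.camera_params('wrist')
s=st();R=cv2.Rodrigues(np.array(s['orientation']))[0];tcp=np.array(s['tool_pos'])
for z in np.arange(.08,.19,.01):
  a=plane('wrist',(287,281.5),z,p);b=plane('wrist',(343.5,281.5),z,p)
  print(round(z,3),'sep mm',round(np.linalg.norm(a-b)*1000,1),'mid tool cm',np.round(R.T@((a+b)/2-tcp)*100,2))
print(R.T@(-p['R'].T@p['t']-tcp))
"
```

```text
t 5.75 pos [0.3868 0.3516 0.1038] rot [-2.077e+00 -2.356e+00  1.000e-03] F [-0.8  0.4  1.3] M [ 0.01 -0.12 -0.03] op 24.0 q6 [ 0.64  -0.015  1.808  0.     1.35   0.514]
0.08 sep mm 34.9 mid tool cm [-1.15  0.11  2.38]
0.09 sep mm 33.3 mid tool cm [-0.76  0.1   1.38]
0.1 sep mm 31.6 mid tool cm [-0.37  0.1   0.38]
0.11 sep mm 30.0 mid tool cm [ 0.02  0.09 -0.62]
0.12 sep mm 28.4 mid tool cm [ 0.41  0.09 -1.62]
0.13 sep mm 26.7 mid tool cm [ 0.8   0.08 -2.62]
0.14 sep mm 25.1 mid tool cm [ 1.19  0.08 -3.62]
0.15 sep mm 23.5 mid tool cm [ 1.58  0.07 -4.62]
0.16 sep mm 21.9 mid tool cm [ 1.97  0.07 -5.62]
0.17 sep mm 20.2 mid tool cm [ 2.36  0.07 -6.62]
0.18 sep mm 18.6 mid tool cm [ 2.75  0.06 -7.62]
[ 7.19670269e-02  1.12270901e-04 -1.90140110e-01]
```

```bash
python3 -c "
from h import *
p=robot.camera_params('wrist');s=robot.read_state()
R=cv2.Rodrigues(np.array(s['orientation']))[0];tcp=np.array(s['tool_pos'])
for l,r,y,op in [(247,381,281,65.1),(287,343.5,281.5,24.3)]:
  print(op,[(d, round(1000*np.linalg.norm(plane('wrist',(l,y),tcp[2]-d,p)-plane('wrist',(r,y),tcp[2]-d,p)),1)) for d in (.02,.014,0,-.01,-.02,-.03,-.04,-.05)])
a=cv2.imread('pics/w3.png')[240:400,200:430];b=cv2.imread('pics/w4.png')[240:400,200:430]
cv2.imwrite('pics/cmp.png',cv2.resize(np.vstack([a,b]),None,fx=1.87*1.5,fy=1.87,interpolation=2))
"
```

```text
65.1 [(0.02, np.float64(82.1)), (0.014, np.float64(79.7)), (0, np.float64(74.2)), (-0.01, np.float64(70.3)), (-0.02, np.float64(66.4)), (-0.03, np.float64(62.5)), (-0.04, np.float64(58.6)), (-0.05, np.float64(54.7))]
24.3 [(0.02, np.float64(34.3)), (0.014, np.float64(33.3)), (0, np.float64(31.0)), (-0.01, np.float64(29.4)), (-0.02, np.float64(27.8)), (-0.03, np.float64(26.1)), (-0.04, np.float64(24.5)), (-0.05, np.float64(22.9))]
```

View pics/cmp.png

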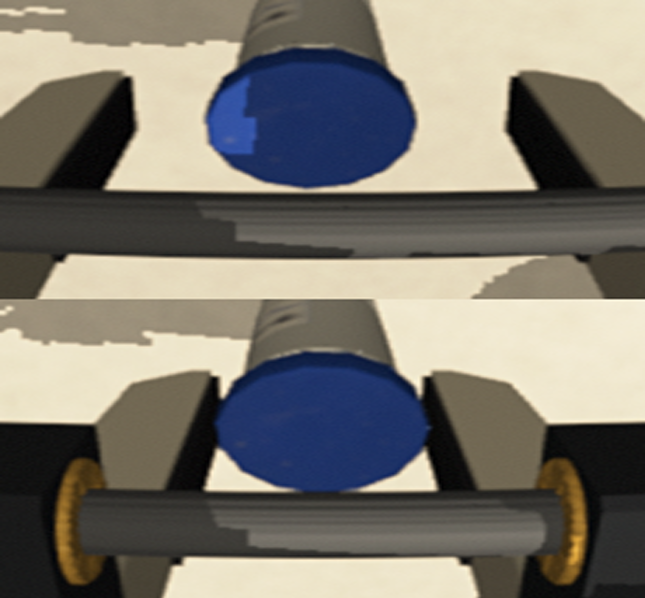

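```bash
python3 -c "
from h import *
p=robot.camera_params('wrist');s=robot.read_state()
tz=s['tool_pos'][2]
def w(l,r,y,tcpz):
  for z in (.10,.117,.13,.14,.15):
    zz=z-tcpz+tz
    a=plane('wrist',(l,y),zz,p);b=plane('wrist',(r,y),zz,p);print(z,round(1000*np.linalg.norm(a-b),1),end='; ')
  print()
w(200+207/2.805,200+415/2.805,240+115/1.87,.0765)
w(200+216/2.805,200+429/2.805,240+(425-299)/1.87,.0757)
w(303,341,107,.2546)
w(283,315,18,.2994)
"
```

```text
0.1 36.5; 0.117 32.8; 0.13 29.9; 0.14 27.7; 0.15 25.5; 
0.1 37.4; 0.117 33.6; 0.13 30.6; 0.14 28.4; 0.15 26.1; 
0.1 34.7; 0.117 33.0; 0.13 31.7; 0.14 30.7; 0.15 29.7; 
0.1 33.5; 0.117 32.1; 0.13 30.9; 0.14 30.1; 0.15 29.2;
```

```bash
python3 -c "
from h import *
im=robot.read_camera('scene')[:,:,::-1]
s=robot.read_state();t=np.array(s['tool_pos'])
print([np.round(proj('scene',t+[0,0,d])-[180,200],1)*5 for d in (-.014,0,.005,.024,.07)])
cv2.imwrite('pics/s6.png',cv2.resize(im[200:400,180:340],None,fx=5,fy=3,interpolation=2)[:600])
"
```

```text
[array([390.5, 636. ]), array([388.5, 600. ]), array([388. , 586.5]), array([385. , 536.5]), array([378.5, 412. ])]
```

View pics/s6.png

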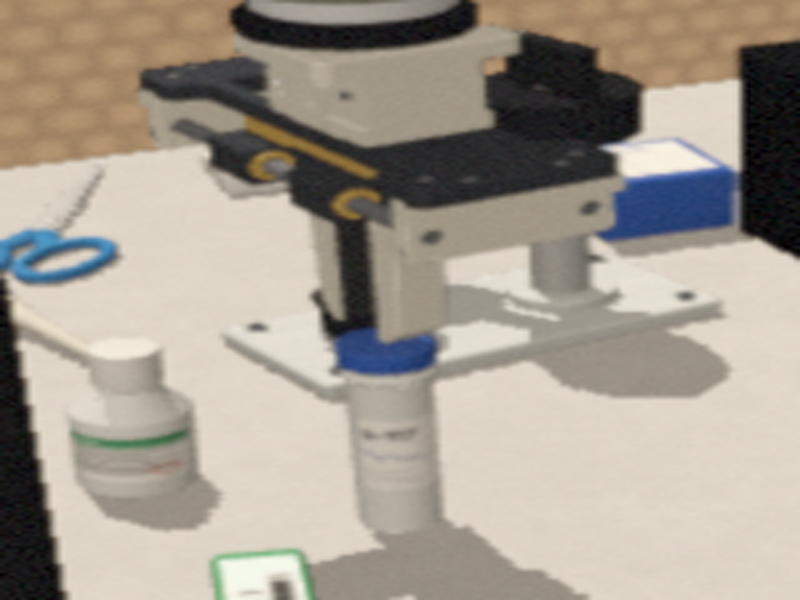

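```bash
python3 -c "
from h import *
s=robot.read_state();t=np.array(s['tool_pos']);R=cv2.Rodrigues(np.array(s['orientation']))[0]
for yy in (-.012,-.028):
  for xx in (-.0075,.0075):
    b=t+R@[xx,yy,0]
    print(yy,xx,[(d,np.round(proj('scene',b+[0,0,d]),1)) for d in (.01,.02,.03)])
"
```

```text
-0.012 -0.0075 [(0.01, array([265. , 316.5])), (0.02, array([264.8, 311.2])), (0.03, array([264.5, 305.8]))]
-0.012 0.0075 [(0.01, array([257. , 319.3])), (0.02, array([256.7, 313.9])), (0.03, array([256.5, 308.6]))]
-0.028 -0.0075 [(0.01, array([270. , 320.7])), (0.02, array([269.8, 315.4])), (0.03, array([269.5, 310. ]))]
-0.028 0.0075 [(0.01, array([261.9, 323.6])), (0.02, array([261.7, 318.2])), (0.03, array([261.4, 312.8]))]
```

The scene view shows the fingertips ending just above the cap, about 27 mm above the reported TCP. In effect the fingers sit about 40 mm higher than the stated overhang implies. The contact history agrees: the first grip just caught the cap, the second passed above it. I'll correct for this, open, and go down to grip the body.

Request:
carry_out --commands '[[[0, 0, 0, 0], [0, 0, 0, 0], [0, 0, 0, 0], [0.2, 0, 2.0, 0], [0, 0, 2.0, 0], [0, 0, 2.0, 0], [0, 0, 1.0, 0], [0, 0, 0, 0], [0, 0, 0, 0]]]' --claw 6.0

```text
t: 6.55
tool_pos: [0.3866, 0.3535, 0.0343]
orientation: [-2.078, -2.356, 0.002]
force: [-0.4, -0.5, 0.5]
opening: 0.0601
```

Request:
carry_out --commands '[[[0, 0, 0, 0], [0, 0, 0, 0], [0, 0, 0, 0], [0, 0, 0, 0], [0, 0, 0, 0]]]' --claw 2.2 --grip_force 15

```text
t: 6.97
tool_pos: [0.3873, 0.3541, 0.0351]
orientation: [2.077, 2.356, 0.002]
force: [-0.4, -0.8, 3.2]
opening: 0.0344
```

```bash
python3 -c "
from h import *
st()
im=robot.read_camera('scene')[:,:,::-1]
cv2.imwrite('pics/s7.png',cv2.resize(im[220:400,180:340],None,fx=4,fy=3,interpolation=2)[:600])
togo((.5622,.290,.26),97.5)
"
```

```text
t 6.97 pos [0.3873 0.3541 0.0351] rot [2.077e+00 2.356e+00 2.000e-03] F [-0.4 -0.8  3.2] M [ 0.01 -0.05  0.03] op 34.4 q6 [0.643 0.066 1.86  0.    1.215 0.517]
togo cm [ -8.54  16.58 -22.48] yaw 97.2 tilt [0.001  0.0008] roll -0.3
```

View pics/s7.png

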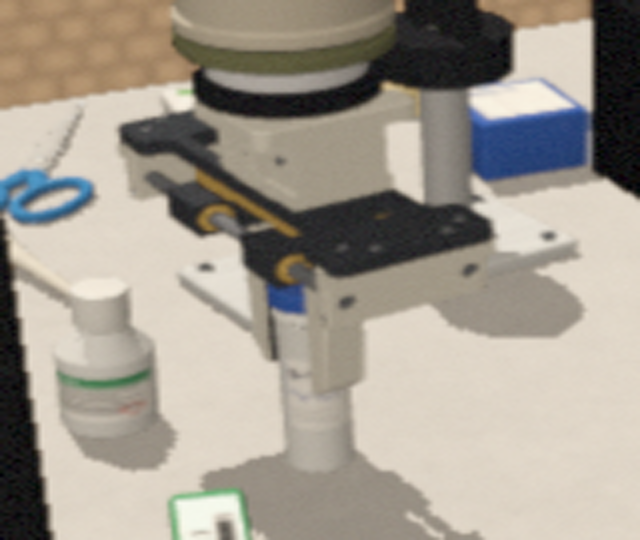

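Request:
carry_out --commands '[[[0, 0, 0, 0], [0, 0, 0, 0], [0, 0, -1.5, 0], [0, 0, -1.5, 0], [0, 0, 0, 0], [0, 0, 0, 0]]]' --claw 4.5

```text
t: 7.52
tool_pos: [0.3875, 0.3542, 0.0649]
orientation: [2.077, 2.356, 0.003]
force: [0.8, -0.2, -0.4]
opening: 0.0446
```

Request:
carry_out --commands '[[[0, 0, 0, 0], [0, 0, 0, 0], [0, 0, 0, 0], [0, 0, 0, 0]]]' --claw 2.2 --grip_force 15

```text
t: 7.85
tool_pos: [0.3863, 0.3534, 0.0634]
orientation: [-2.077, -2.356, 0.002]
force: [-0.5, 0.7, 0.2]
opening: 0.0345
```

```bash
python3 -c "
from h import *
st()
im=robot.read_camera('scene')[:,:,::-1]
cv2.imwrite('pics/s8.png',cv2.resize(im[220:400,180:340],None,fx=4,fy=3,interpolation=2)[:600])
togo((.5622,.290,.26),97.5)
"
```

```text
t 7.85 pos [0.3863 0.3534 0.0634] rot [-2.077e+00 -2.356e+00  2.000e-03] F [-0.5  0.7  0.2] M [ 0.02 -0.14 -0.01] op 34.5 q6 [0.643 0.03  1.841 0.    1.273 0.517]
togo cm [ -8.51  16.62 -19.65] yaw 97.2 tilt [-0.001  -0.0007] roll -0.3
```

View pics/s8.png

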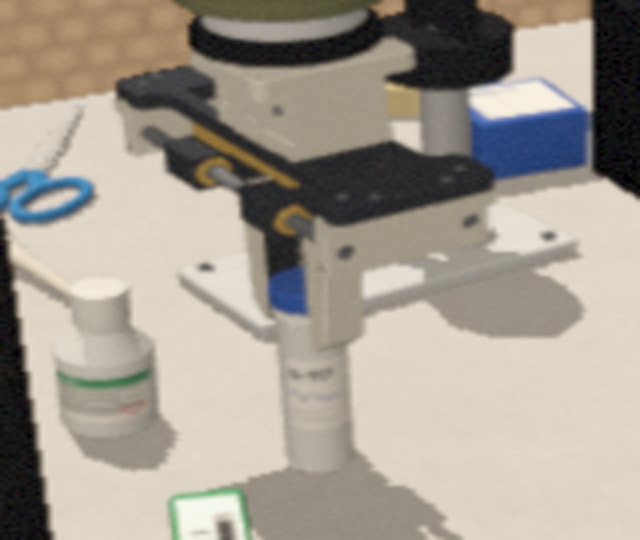

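Request:
carry_out --commands '[[[0, 0, -2.0, 0], [0, 0, -3.0, 0], [0, 0, -3.0, 0], [-1.4, 2.77, 0, 0], [-1.4, 2.77, 0, 0], [-1.4, 2.77, 0, 0], [-1.4, 2.77, 0, 0], [-1.4, 2.77, 0, 0], [-1.4, 2.77, 0, 0], [0, 0, 0, 0], [0, 0, 0, 0]]]'

```text
t: 8.82
tool_pos: [0.5632, 0.2901, 0.1433]
orientation: [-2.08, -2.354, 0.002]
force: [0.6, 1.0, 0.4]
opening: 0.0346
```

```bash
python3 -c "
from h import *
st()
im=robot.read_camera('scene')[:,:,::-1]
cv2.imwrite('pics/s9.png',cv2.resize(im[180:350,180:370],None,fx=4,fy=3.5,interpolation=2)[:600])
cv2.imwrite('pics/w9.png',robot.read_camera('wrist')[:,:,::-1])
cv2.imwrite('pics/d9.png',robot.read_camera('side')[200:360,220:400,::-1].repeat(4,0).repeat(4,1)[:600,:800])
togo((.5622,.290,.26),97.5)
for n in('scene','side','wrist'): print(n,proj(n,(.5622,.290,.039)))
"
```

```text
t 8.82 pos [0.5632 0.2901 0.1433] rot [-2.080e+00 -2.354e+00  2.000e-03] F [0.6 1.  0.4] M [-0.   -0.07 -0.01] op 34.6 q6 [ 0.395  0.249  1.449 -0.     1.445  0.271]
togo cm [ -0.17   0.05 -11.6 ] yaw 97.23 tilt [-0.0008 -0.    ] roll -0.27
scene [254.71106781 299.26959199]
side [287.77703289 301.36676054]
wrist [314.48735467 234.24377248]
```

View pics/s9.png

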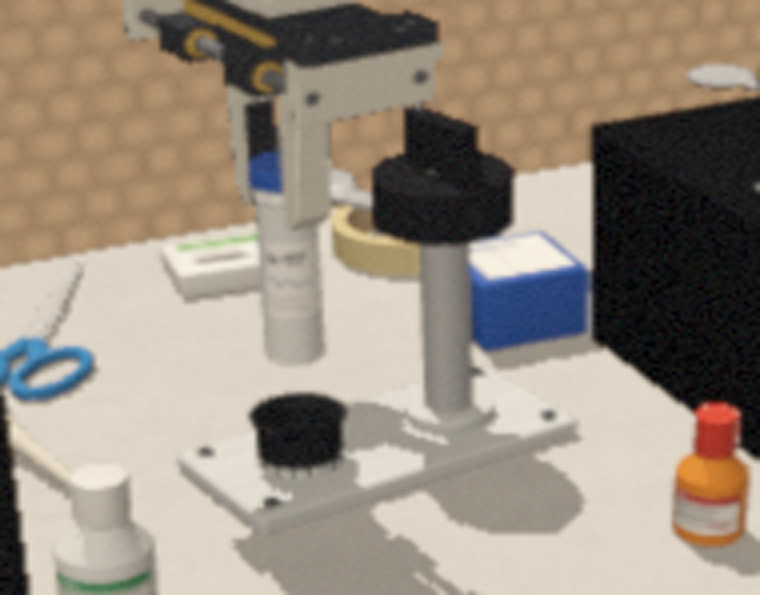

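View pics/w9.png

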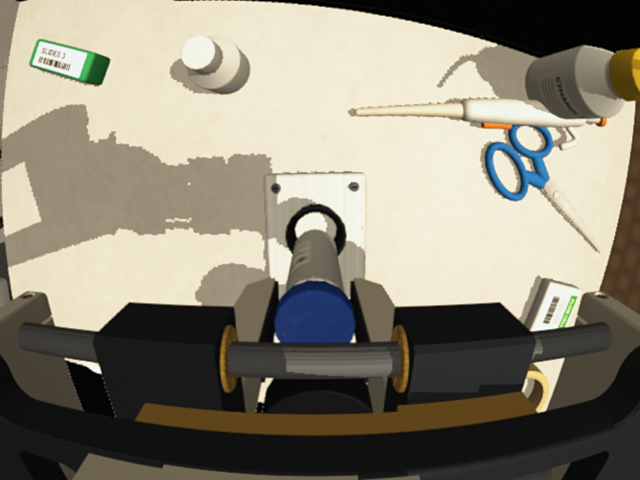

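View pics/d9.png

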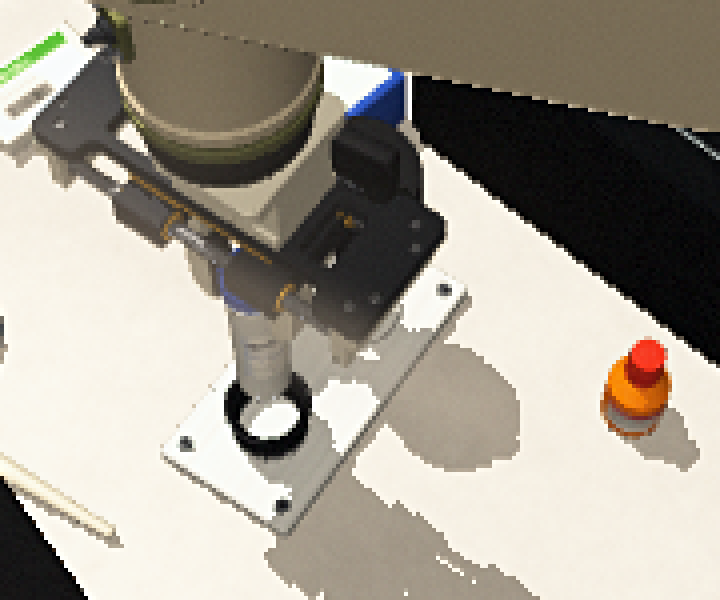

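```bash
python3 -c "
from h import *
im=cv2.imread('pics/w9.png');g=cv2.cvtColor(im,cv2.COLOR_BGR2GRAY)
m=np.zeros_like(g);m[195:262,275:360]=(g<60)[195:262,275:360]
pts=[]
ys,xs=np.nonzero(m)
# outer boundary via first dark per row/col from outside
cs,_=cv2.findContours(m,cv2.RETR_EXTERNAL,cv2.CHAIN_APPROX_NONE)
h=cv2.convexHull(np.vstack(cs));e=cv2.fitEllipse(h);print(e,np.round(plane('wrist',e[0],.039,None),4))
print('corners',[np.round(plane('wrist',q,.012),4) for q in ((265,173),(366,173))])
print('foot',tri(('scene',(253.5,280.6)),('side',(287,298))))
x=tri(('scene',(255,303-4)),('side',(287.3,303)));print('rim',x)
print('foot pred',proj('scene',(.5622,.290,.079)),proj('side',(.5622,.290,.079)))
"
```

```text
((315.36468505859375, 234.81414794921875), (58.65460205078125, 60.16643142700195), 155.13294982910156) [0.563  0.2896 0.039 ]
corners [array([0.5134, 0.3324, 0.012 ]), array([0.6006, 0.3436, 0.012 ])]
foot (array([0.55089564, 0.29712302, 0.08723553]), [np.float64(0.0024856591854381864), np.float64(0.0024856591854382224)])
rim (array([0.55905584, 0.29241789, 0.04124137]), [np.float64(0.0018207056514827028), np.float64(0.0018207056514826525)])
foot pred [253.72194693 281.51607832] [286.74159831 293.60542292]
```

Request:
carry_out --commands '[[[0, 0, 1.5, 0], [0, 0, 1.5, 0], [0, 0, 0.5, 0], [0, 0, 0, 0], [0, 0, 0, 0]]]'

```text
t: 9.38
tool_pos: [0.5615, 0.2916, 0.1095]
orientation: [-2.076, -2.357, 0.001]
force: [0.6, -0.1, 0.4]
opening: 0.0344
```

```bash
python3 -c "
from h import *
st()
im=robot.read_camera('scene')[:,:,::-1]
cv2.imwrite('pics/s10.png',cv2.resize(im[240:330,210:310],None,fx=7,fy=6,interpolation=2)[:600])
cv2.imwrite('pics/d10.png',cv2.resize(robot.read_camera('side')[260:340,240:340,::-1],None,fx=6,fy=6,interpolation=2))
"
```

```text
t 9.38 pos [0.5615 0.2916 0.1095] rot [-2.076e+00 -2.357e+00  1.000e-03] F [ 0.6 -0.1  0.4] M [-0.04 -0.06 -0.03] op 34.4 q6 [0.398 0.27  1.487 0.    1.385 0.271]
```

View pics/s10.png

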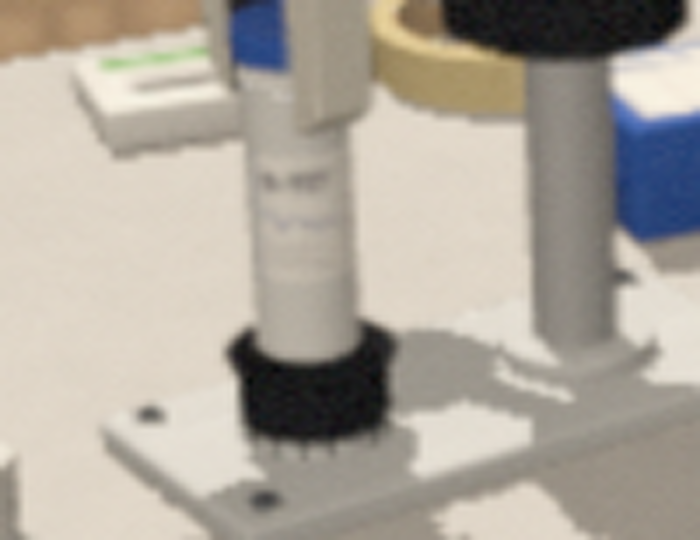

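View pics/d10.png

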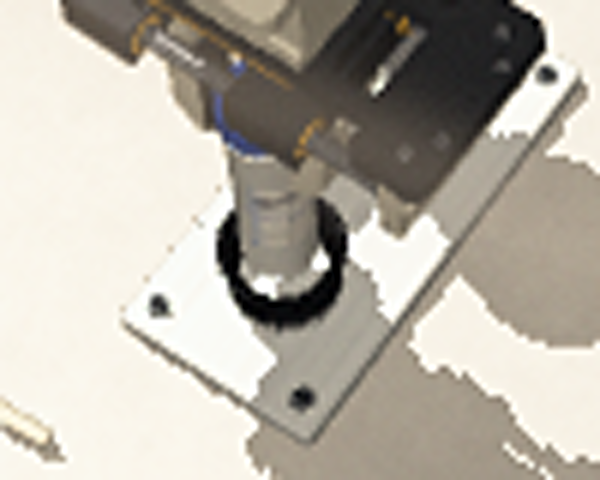

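Request:
carry_out --commands '[[[-0.12, -0.08, 0.0, 0], [0, 0, 0.5, 0], [0, 0, 0.5, 0], [0, 0, 0.5, 0], [0, 0, 0.5, 0], [0, 0, 0.3, 0], [0, 0, 0, 0], [0, 0, 0, 0]]]'

```text
t: 10.15
tool_pos: [0.5613, 0.2898, 0.0858]
orientation: [-2.077, -2.356, 0.001]
force: [-0.3, 0.8, 1.0]
opening: 0.0346
```

```bash
python3 -c "
from h import *
st()
im=robot.read_camera('scene')[:,:,::-1]
cv2.imwrite('pics/s11.png',cv2.resize(im[240:330,210:310],None,fx=7,fy=6,interpolation=2)[:600])
"
```

```text
t 10.15 pos [0.5613 0.2898 0.0858] rot [-2.077e+00 -2.356e+00  1.000e-03] F [-0.3  0.8  1. ] M [-0.04 -0.04 -0.01] op 34.6 q6 [0.395 0.288 1.511 0.    1.344 0.27 ]
```

View pics/s11.png

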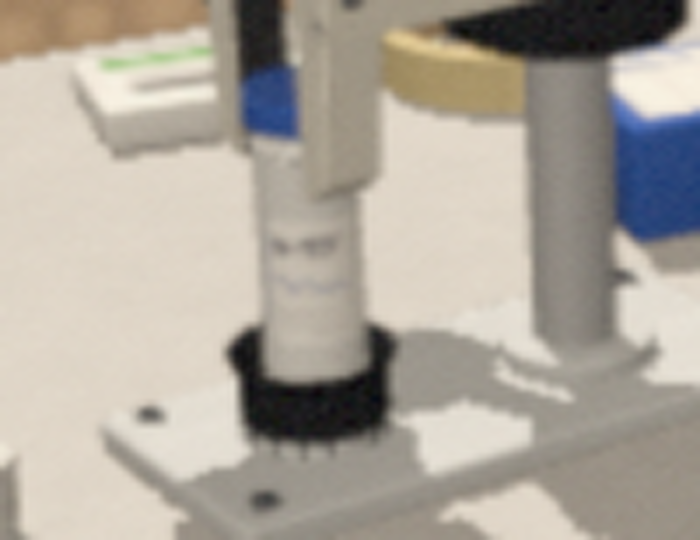

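Request:
carry_out --commands '[[[0, 0, 0.2, 0], [0, 0, 0.2, 0], [0, 0, 0.1, 0], [0, 0, 0.0, 0]]]'

```text
t: 10.53
tool_pos: [0.5617, 0.29, 0.0814]
orientation: [2.078, 2.356, 0.0]
force: [0.8, 0.2, -0.5]
opening: 0.0346
```

Request:
carry_out --commands '[[[0, 0, 0.1, 0], [0, 0, 0.1, 0], [0, 0, 0.0, 0]]]'

```text
t: 10.78
tool_pos: [0.5625, 0.2904, 0.0811]
orientation: [2.077, 2.356, 0.003]
force: [-2.0, -1.0, 8.7]
opening: 0.0346
```

Request:
carry_out --commands '[[[0, 0, 0, 0], [0, 0, 0, 0], [0, 0, 0, 0]]]' --claw 4.8

```text
t: 11.03
tool_pos: [0.5615, 0.2899, 0.0791]
orientation: [-2.078, -2.356, 0.0]
force: [-0.3, -0.0, -0.1]
opening: 0.0468
```

Request:
carry_out --commands '[[[0, 0, -2.0, 0], [0, 0, -3.0, 0], [0, 0, -3.5, 0], [0, 0, -3.5, 0], [0, 0, -3.0, 0], [0, 0, 0, 0]]]'

```text
t: 11.53
tool_pos: [0.5647, 0.2913, 0.2379]
orientation: [2.074, 2.353, 0.016]
force: [1.5, 0.1, 1.3]
opening: 0.0479
```

```bash
python3 -c "
from h import *
st()
im=robot.read_camera('scene')[:,:,::-1]
cv2.imwrite('pics/s12.png',cv2.resize(im[190:330,200:340],None,fx=5,fy=4,interpolation=2)[:600])
cv2.imwrite('pics/d12.png',cv2.resize(robot.read_camera('side')[220:340,240:370,::-1],None,fx=5,fy=5,interpolation=2))
cv2.imwrite('pics/w12.png',robot.read_camera('wrist')[:,:,::-1])
"
```

```text
t 11.53 pos [0.5647 0.2913 0.2379] rot [2.074 2.353 0.016] F [1.5 0.1 1.3] M [-0.04 -0.13  0.  ] op 47.9 q6 [0.395 0.2   1.333 0.    1.597 0.27 ]
```

View pics/s12.png

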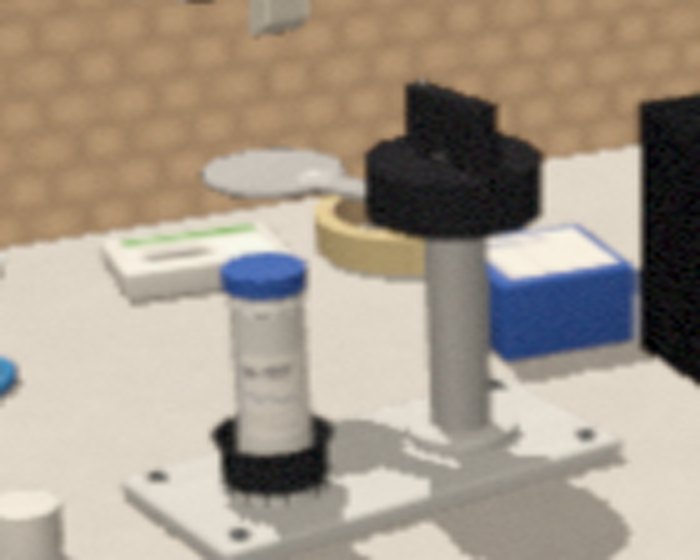

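View pics/d12.png

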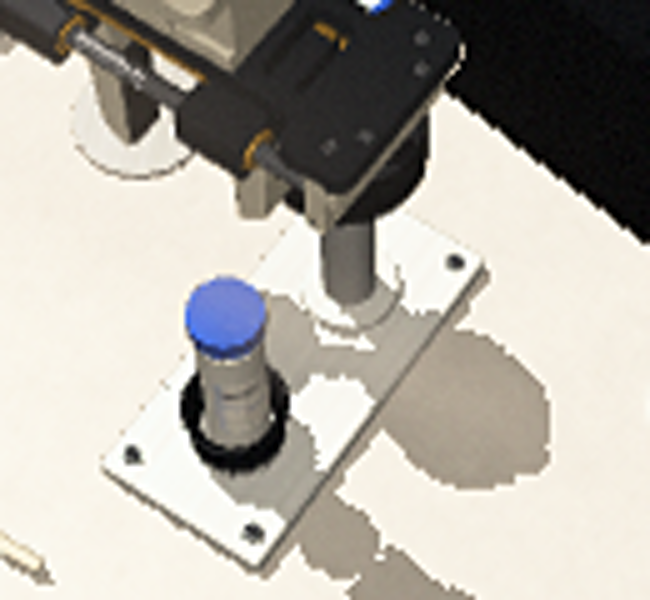

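View pics/w12.png

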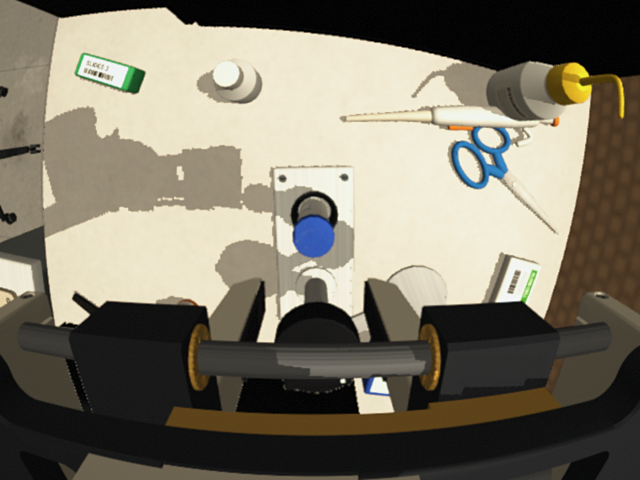

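```bash
python3 -c "
from h import *
st();togo((.574,.2015,.25),11)
print('captop',tri(('scene',(200+263/5,190+264/4)),('side',(240+225/5,220+308/5))))
"
```

```text
t 11.68 pos [0.5616 0.2899 0.229 ] rot [-2.078 -2.357  0.   ] F [-0.4  0.1 -0.7] M [-0.02 -0.07  0.03] op 47.7 q6 [0.395 0.205 1.343 0.    1.593 0.27 ]
togo cm [-8.93  0.13 -2.1 ] yaw 97.2 tilt [-0.0001 -0.    ] roll 86.2
captop (array([0.56335156, 0.28919092, 0.13384206]), [np.float64(0.0002227594466762092), np.float64(0.00022275944667610336)])
```

Request:
carry_out --commands '[[[-3.0, 0.05, -0.7, 0], [-3.0, 0.05, -0.7, 0], [-2.9, 0.03, -0.7, 0], [0, 0, 0, 7.16], [0, 0, 0, 7.16], [0, 0, 0, 7.16], [0, 0, 0, 7.16], [0, 0, 0, 7.16], [0, 0, 0, 7.16], [0, 0, 0, 7.16], [0, 0, 0, 7.16], [0, 0, 0, 7.16], [0, 0, 0, 7.16], [0, 0, 0, 7.16], [0, 0, 0, 7.16], [0, 0, 0, 0], [0, 0, 0, 0]]]'

```text
t: 13.1
tool_pos: [0.5731, 0.2016, 0.2482]
orientation: [3.125, 0.315, -0.005]
force: [0.2, 1.2, 0.4]
opening: 0.0482
```

```bash
python3 -c "
from h import *
st();togo((.574,.2015,.25),11)
import pickle
p=robot.camera_params('wrist');pickle.dump(p,open('w13.pkl','wb'))
cv2.imwrite('pics/w13.png',robot.read_camera('wrist')[:,:,::-1])
print(proj('wrist',(.574,.2015,.204),p))
"
```

```text
t 13.1 pos [0.5731 0.2016 0.2482] rot [ 3.125  0.315 -0.005] F [0.2 1.2 0.4] M [-0.01  0.05  0.05] op 48.2 q6 [0.254 0.139 1.383 0.    1.624 1.624]
togo cm [ 0.08  0.02 -0.18] yaw 11.51 tilt [-0.0033 -0.0009] roll 0.51
[314.1175624  253.10836225]
```

View pics/w13.png

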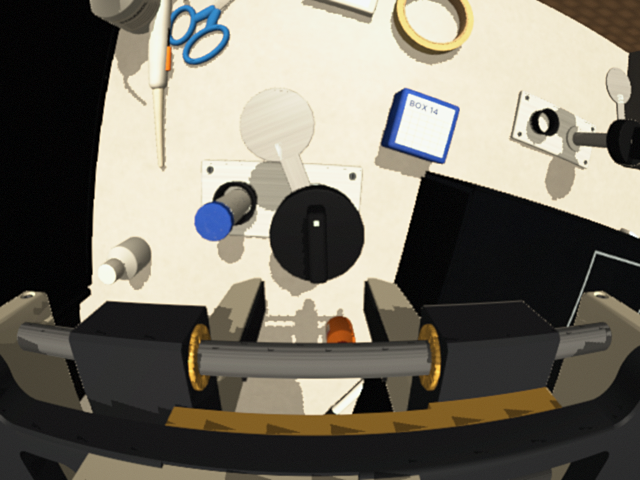

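```bash
python3 -c "
from h import *
import pickle
p=pickle.load(open('w13.pkl','rb'));im=cv2.imread('pics/w13.png')
c=im[175:295,255:380].astype(float)
c=np.clip(c*2.5,0,255).astype(np.uint8)
cv2.imwrite('pics/w13c.png',cv2.resize(c,None,fx=5,fy=5,interpolation=2))
g=cv2.cvtColor(im,cv2.COLOR_BGR2GRAY);m=np.zeros_like(g);m[180:284,266:368]=(g<70)[180:284,266:368]
cs,_=cv2.findContours(m,cv2.RETR_EXTERNAL,cv2.CHAIN_APPROX_NONE);c=max(cs,key=len)
e=cv2.fitEllipse(c);print(e,np.round(plane('wrist',e[0],.171,p),4))
"
```

```text
((316.4208068847656, 233.44215393066406), (92.40911865234375, 95.46444702148438), 3.3617591857910156) [0.5793 0.2008 0.171 ]
```

View pics/w13c.png

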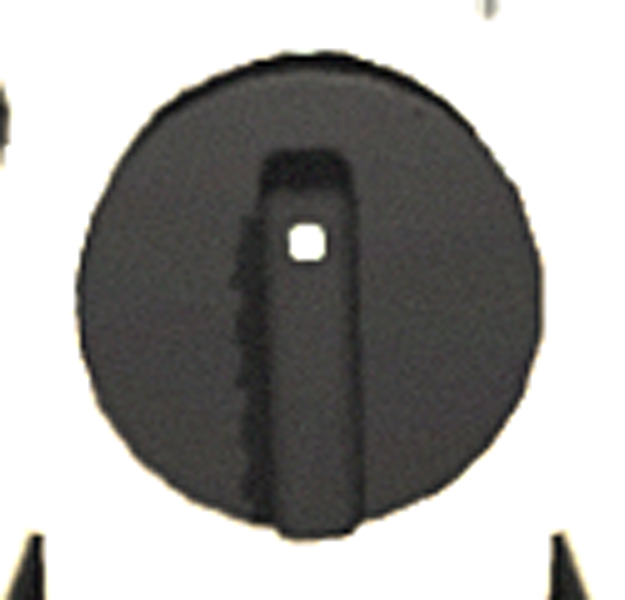

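```bash
python3 -c "
from h import *
import pickle
p=pickle.load(open('w13.pkl','rb'))
f=lambda x,y:(255+x/5,175+y/5)
a=plane('wrist',f(310,188),.204,p);b=plane('wrist',f(318,533),.204,p)
print(a,b,'mid',(a+b)/2,'len',np.linalg.norm(a-b),'yaw',np.degrees(np.arctan2(*(a-b)[1::-1])))
for z in (.171,):
  L=[plane('wrist',f(*q),z,p) for q in ((78,297),(542,297),(310,68),(310,525))];print(np.linalg.norm(L[0]-L[1]),np.linalg.norm(L[2]-L[3]),np.mean(L,0))
w=[plane('wrist',f(*q),.204,p) for q in ((268,350),(358,350))];print('thick',np.linalg.norm(w[0]-w[1]))
"
```

```text
[0.60093562 0.20512745 0.204     ] [0.55486544 0.19449361 0.204     ] mid [0.57790053 0.19981053 0.204     ] len 0.04728150122468335 yaw 12.997280387254762
0.06914078625953408 0.07028710873535116 [0.57823605 0.2001222  0.171     ]
thick 0.01178578806056327
```

Request:
carry_out --commands '[[[0.1, 0.12, 1.0, -1.5], [0, 0, 2.0, 0], [0, 0, 2.0, 0], [0, 0, 2.0, 0], [0, 0, 1.0, 0], [0, 0, 0.5, 0], [0, 0, 0, 0], [0, 0, 0, 0]]]' --claw 4.0

```text
t: 13.82
tool_pos: [0.5755, 0.2009, 0.166]
orientation: [-3.122, -0.351, -0.001]
force: [0.2, -0.6, 0.7]
opening: 0.0399
```

```bash
python3 -c "
from h import *
st();togo((.5745,.2005,.153),13)
im=robot.read_camera('scene')[:,:,::-1]
cv2.imwrite('pics/s14.png',cv2.resize(im[150:280,220:360],None,fx=5,fy=4.5,interpolation=2)[:600])
c=robot.read_camera('wrist')[200:340,230:400,::-1].astype(float)
cv2.imwrite('pics/w14.png',cv2.resize(np.clip(c*2,0,255).astype(np.uint8),None,fx=4,fy=4,interpolation=2))
"
```

```text
t 13.82 pos [0.5755 0.2009 0.166 ] rot [-3.122e+00 -3.510e-01 -1.000e-03] F [ 0.2 -0.6  0.7] M [ 0.08  0.02 -0.04] op 39.9 q6 [0.252 0.17  1.497 0.    1.474 1.599]
togo cm [-0.11  0.02  1.3 ] yaw 12.84 tilt [0.0006 0.0002] roll -0.16
```

View pics/s14.png

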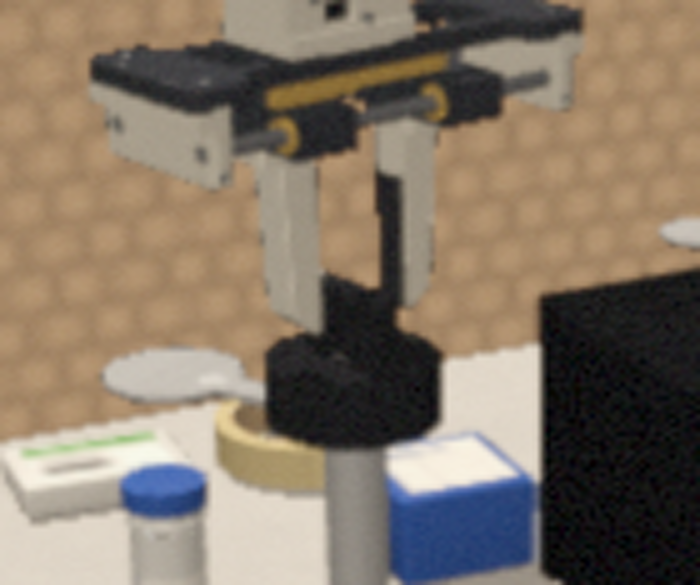

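View pics/w14.png

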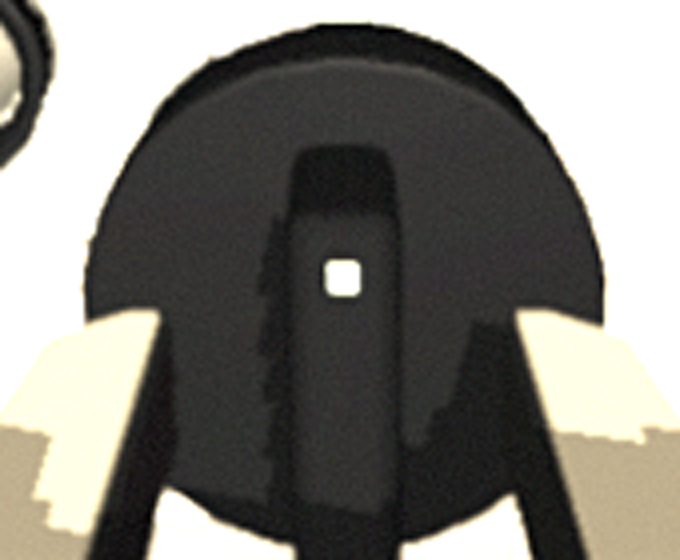

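```bash
python3 -c "
from h import *
p=robot.camera_params('wrist')
s=robot.read_state();R=cv2.Rodrigues(np.array(s['orientation']))[0];tcp=np.array(s['tool_pos'])
f=lambda x,y:(230+x/4,200+y/4)
for z in (.204,.200,.196):
  a=plane('wrist',f(345,212),z,p);b=plane('wrist',f(348,507),z,p)
  print(z,'len',np.linalg.norm(a-b),'mid tool cm',R.T@((a+b)/2-tcp)*100,(a+b)/2)
for z in (.19,.195):
  a=plane('wrist',f(160,312),z,p);b=plane('wrist',f(516,312),z,p)
  print(z,'sep',np.linalg.norm(a-b),'tool',R.T@((a+b)/2-tcp)*100)
"
```

```text
0.204 len 0.035779769502166436 mid tool cm [ 0.77183146  0.12691644 -3.69746191] [0.58390145 0.20152023 0.204     ]
0.2 len 0.03671308864281651 mid tool cm [ 0.60410765  0.13041338 -3.29786027] [0.58228293 0.20111664 0.2       ]
0.196 len 0.03764640778346658 mid tool cm [ 0.43638384  0.13391032 -2.89825862] [0.5806644  0.20071305 0.196     ]
0.19 sep 0.04294534375041233 tool [ 0.8734193   0.03428901 -2.29720777]
0.195 sep 0.04166219968374681 tool [ 1.06249907  0.03305109 -2.79675908]
```

```bash
python3 -c "
from h import *
p=robot.camera_params('wrist')
s=robot.read_state();R=cv2.Rodrigues(np.array(s['orientation']))[0];tcp=np.array(s['tool_pos'])
f=lambda x,y:(230+x/4,200+y/4)
for z in (.204,.196,.190):
  w=np.linalg.norm(plane('wrist',f(289,350),z,p)-plane('wrist',f(401,350),z,p))
  print(z,'thick',w,'far',R.T@(plane('wrist',f(345,212),z,p)-tcp)*100,'dot',R.T@(plane('wrist',f(342,277),z,p)-tcp)*100)
  L=[plane('wrist',f(*q),z-.033,p) for q in ((85,285),(604,285),(345,60))];print('skirt dia',np.linalg.norm(L[0]-L[1]),'far edge',R.T@(L[2]-tcp)*100)
"
```

```text
0.204 thick 0.01243767611113536 far [ 2.56067083  0.10421552 -3.69320247] dot [ 1.81950396  0.07345326 -3.69496364]
skirt dia 0.06968180521718349 far edge [ 3.58401881  0.12335174 -0.39075931]
0.196 thick 0.013086552352723557 far [ 2.31854734  0.1100251  -2.89377697] dot [ 1.53871364  0.07765796 -2.89563002]
skirt dia 0.072673336149731 far edge [3.42870703 0.12895403 0.40887282]
0.19 thick 0.013573209533914705 far [ 2.13695473  0.11438228 -2.29420785] dot [ 1.3281209   0.08081149 -2.29612981]
skirt dia 0.0749169843491416 far edge [3.3122232  0.13315575 1.00859691]
```

Request:
carry_out --commands '[[[-0.1, 0.08, 0.4, 0], [0, 0, 0.4, 0], [0, 0, 0.4, 0], [0, 0, 0, 0], [0, 0, 0, 0]]]'

```text
t: 14.33
tool_pos: [0.5741, 0.1997, 0.1528]
orientation: [3.122, 0.35, -0.002]
force: [-1.1, -0.5, -0.0]
opening: 0.0401
```

Request:
carry_out --commands '[[[0, 0, 0, 0], [0, 0, 0, 0], [0, 0, 0, 0], [0, 0, 0, 0], [0, 0, 0, 0]]]' --claw 0.6 --grip_force 6

```text
t: 14.75
tool_pos: [0.5745, 0.1998, 0.1535]
orientation: [-3.122, -0.35, -0.0]
force: [0.1, -0.2, 0.4]
opening: 0.0133
```

```bash
python3 -c "
from h import *
st()
im=robot.read_camera('scene')[:,:,::-1]
cv2.imwrite('pics/s15.png',cv2.resize(im[170:250,250:340],None,fx=7,fy=7,interpolation=2)[:600])
c=robot.read_camera('wrist')[180:340,230:400,::-1].astype(float)
cv2.imwrite('pics/w15.png',cv2.resize(np.clip(c*2,0,255).astype(np.uint8),None,fx=3.6,fy=3.6,interpolation=2))
"
```

```text
t 14.75 pos [0.5745 0.1998 0.1535] rot [-3.122 -0.35  -0.   ] F [ 0.1 -0.2  0.4] M [-0.05  0.03  0.03] op 13.3 q6 [ 0.25   0.174  1.516 -0.     1.452  1.598]
```

View pics/s15.png

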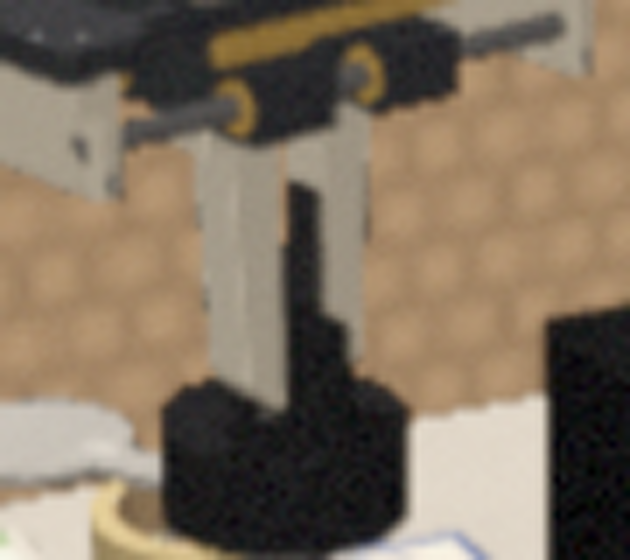

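View pics/w15.png

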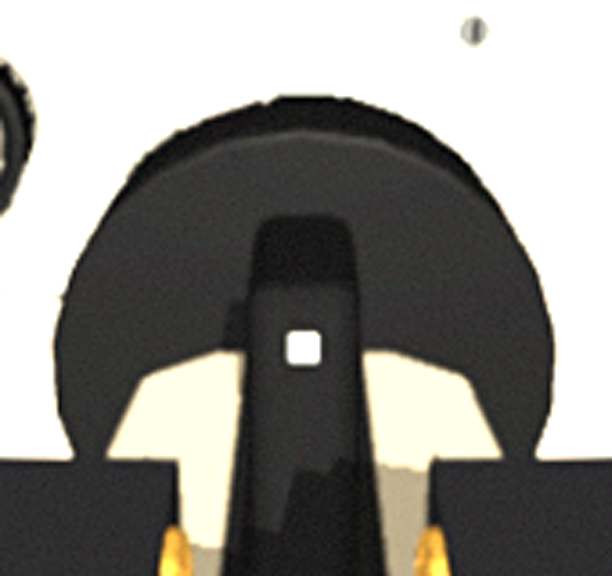

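Request:
carry_out --commands '[[[0, 0, 0, 0], [0, 0, -0.3, 0], [0, 0, -0.3, 0], [0, 0, -0.3, 0], [0, 0, -0.2, 0], [0, 0, 0, 0], [0, 0, 0, 0]]]' --grip_force 35

```text
t: 15.43
tool_pos: [0.5744, 0.1997, 0.164]
orientation: [3.122, 0.35, -0.001]
force: [4.5, 1.3, -7.9]
opening: 0.0129
```

```bash
python3 -c "
from h import *
st();st()
im=robot.read_camera('scene')[:,:,::-1]
cv2.imwrite('pics/s16.png',cv2.resize(im[170:270,220:340],None,fx=6,fy=6,interpolation=2)[:600])
"
```

```text
t 15.43 pos [0.5744 0.1997 0.164 ] rot [ 3.122e+00  3.500e-01 -1.000e-03] F [ 4.5  1.3 -7.9] M [ 0.06 -0.82 -0.  ] op 12.9 q6 [ 0.25   0.168  1.503 -0.     1.471  1.598]
t 15.43 pos [0.5744 0.1997 0.164 ] rot [ 3.122e+00  3.500e-01 -1.000e-03] F [ 4.5  1.3 -7.9] M [ 0.06 -0.82 -0.  ] op 12.9 q6 [ 0.25   0.168  1.503 -0.     1.471  1.598]
```

View pics/s16.png

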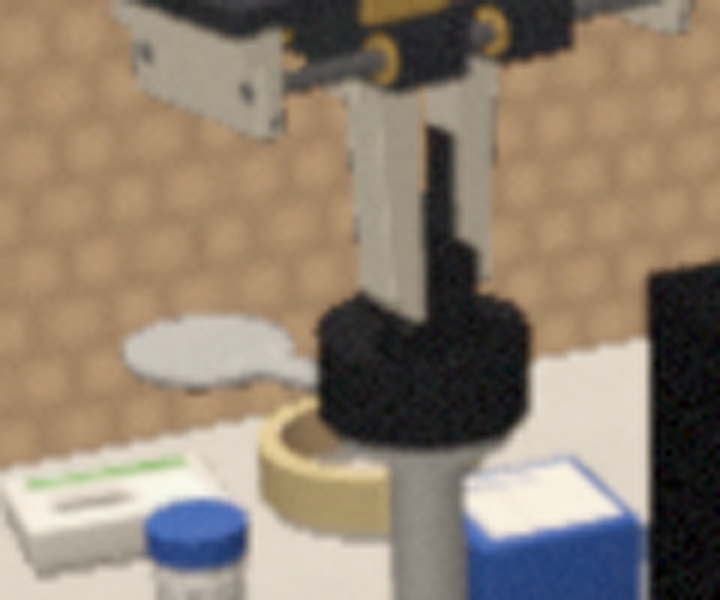

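Request:
carry_out --commands '[[[0.1, 0, 0, 0], [0, 0, 0, -4], [0, 0, 0, -6], [0, 0, 0, -6], [0, 0, 0, -6], [0, 0, 0, 0]]]'

```text
t: 15.98
tool_pos: [0.5748, 0.1992, 0.1636]
orientation: [2.995, 0.946, -0.003]
force: [-0.1, -2.6, -6.8]
opening: 0.0127
```

```bash
python3 -c "
from h import *
st();togo((.5744,.1997,.164),13)
"
```

```text
t 15.98 pos [0.5748 0.1992 0.1636] rot [ 2.995  0.946 -0.003] F [-0.1 -2.6 -6.8] M [-0.69 -0.25  0.01] op 12.7 q6 [ 2.500e-01  1.710e-01  1.501e+00 -1.000e-03  1.472e+00  1.209e+00]
togo cm [-0.01 -0.07 -0.04] yaw 35.04 tilt [-0.0018 -0.0015] roll 22.04
```

Request:
carry_out --commands '[[[0, 0, 0, -6], [0, 0, 0, -6], [0, 0, 0, -6], [0, 0, 0, -6], [0, 0, 0, -2], [0, 0, 0, 0], [0, 0, 0, 0]]]'

```text
t: 16.57
tool_pos: [0.5754, 0.1988, 0.1639]
orientation: [2.712, 1.582, -0.002]
force: [2.8, -5.8, -8.0]
opening: 0.0127
```

```bash
python3 -c "
from h import *
st();togo((.5744,.1997,.164),61)
cv2.imwrite('pics/s17.png',cv2.resize(robot.read_camera('scene')[170:320,210:350,::-1],None,fx=5,fy=4,interpolation=2))
"
```

```text
t 16.57 pos [0.5754 0.1988 0.1639] rot [ 2.712e+00  1.582e+00 -2.000e-03] F [ 2.8 -5.8 -8. ] M [-1.1  -0.63 -0.01] op 12.7 q6 [ 0.25   0.17   1.5   -0.002  1.472  0.764]
togo cm [ 0.03 -0.14 -0.01] yaw 60.52 tilt [-0.0005 -0.002 ] roll -0.48
```

View pics/s17.png

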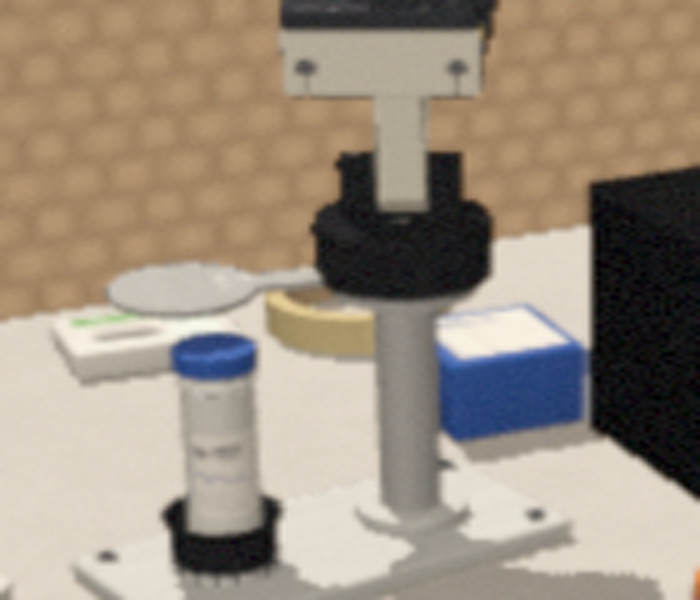

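Request:
carry_out --commands '[[[-0.06, 0.1, 0.1, 0], [0, 0, 0.15, 0], [0, 0, 0.1, 0], [0, 0, 0, 0]]]'

```text
t: 16.95
tool_pos: [0.5755, 0.1987, 0.1602]
orientation: [-2.711, -1.588, 0.002]
force: [-0.9, -3.7, -7.0]
opening: 0.0127
```

```bash
python3 -c "
from h import *
st()"
```

```text
t 16.95 pos [0.5755 0.1987 0.1602] rot [-2.711e+00 -1.588e+00  2.000e-03] F [-0.9 -3.7 -7. ] M [-0.68  0.07  0.01] op 12.7 q6 [ 0.248  0.173  1.504 -0.     1.466  0.76 ]
```

Request:
carry_out --commands '[[[0, 0, 0, 0], [0, 0, 0, 0], [0, 0, 0, 0]]]' --grip_force 3

```text
t: 17.2
tool_pos: [0.5761, 0.1995, 0.1615]
orientation: [-2.71, -1.589, -0.001]
force: [-1.9, -1.7, -3.9]
opening: 0.0127
```

Request:
carry_out --commands '[[[0, 0, 0.0, -2], [0, 0, 0, 0]]]'

```text
t: 17.37
tool_pos: [0.5762, 0.1995, 0.1615]
orientation: [-2.68, -1.638, -0.002]
force: [-0.7, -1.1, -2.7]
opening: 0.0135
```

```bash
python3 -c "
from h import *
st()
cv2.imwrite('pics/s18.png',cv2.resize(robot.read_camera('scene')[170:320,210:350,::-1],None,fx=5,fy=4,interpolation=2))
"
```

```text
t 17.37 pos [0.5762 0.1995 0.1615] rot [-2.680e+00 -1.638e+00 -2.000e-03] F [-0.7 -1.1 -2.7] M [-0.02  0.17 -0.07] op 13.5 q6 [2.490e-01 1.720e-01 1.503e+00 1.000e-03 1.466e+00 7.220e-01]
```

View pics/s18.png

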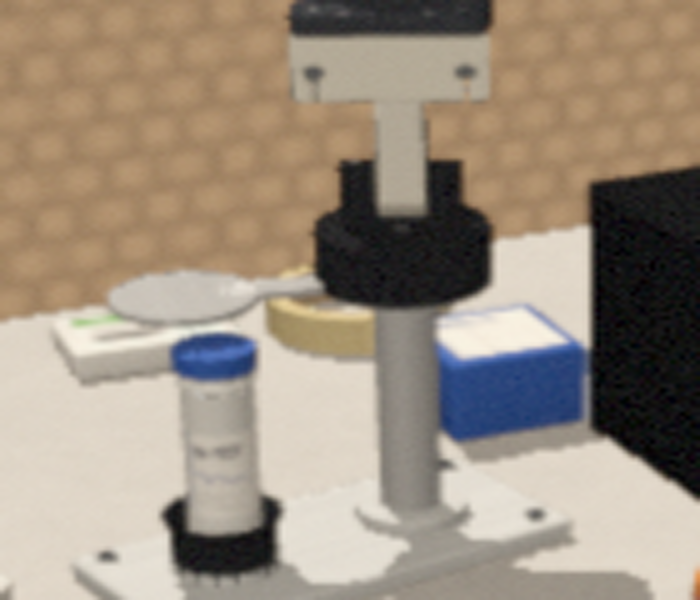

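Request:
carry_out --commands '[[[0, 0, 0.0, -2], [0, 0, 0, -2], [0, 0, 0, 0], [0, 0, 0, 0]]]' --grip_force 4

```text
t: 17.75
tool_pos: [0.5763, 0.1994, 0.1613]
orientation: [-2.624, -1.727, -0.002]
force: [-1.1, -0.1, -2.3]
opening: 0.0132
```

```bash
cat > k.py <<'E'
from h import *
import sys
n=sys.argv[1]
s=st();togo((.5755,.1995,.1615),61)
a=cv2.resize(robot.read_camera('scene')[190:300,210:330,::-1],None,fx=5,fy=5,interpolation=2)
c=np.clip(robot.read_camera('wrist')[170:340,220:410,::-1].astype(float)*2,0,255).astype(np.uint8)
cv2.imwrite(f'pics/k{n}.png',a); cv2.imwrite(f'pics/kw{n}.png',cv2.resize(c,None,fx=3,fy=3,interpolation=2))
E
python3 k.py 1
```

```text
t 17.75 pos [0.5763 0.1994 0.1613] rot [-2.624e+00 -1.727e+00 -2.000e-03] F [-1.1 -0.1 -2.3] M [ 0.03  0.19 -0.08] op 13.2 q6 [0.249 0.172 1.503 0.    1.465 0.656]
togo cm [-0.02 -0.07 -0.02] yaw 66.69 tilt [0.0008 0.0006] roll 5.69
```

View pics/kw1.png

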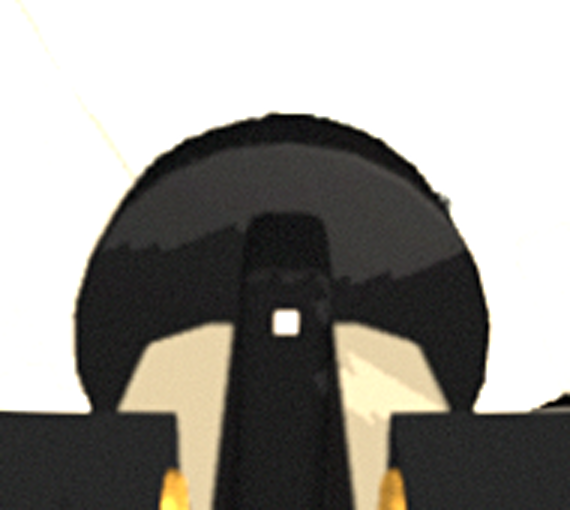

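View pics/k1.png

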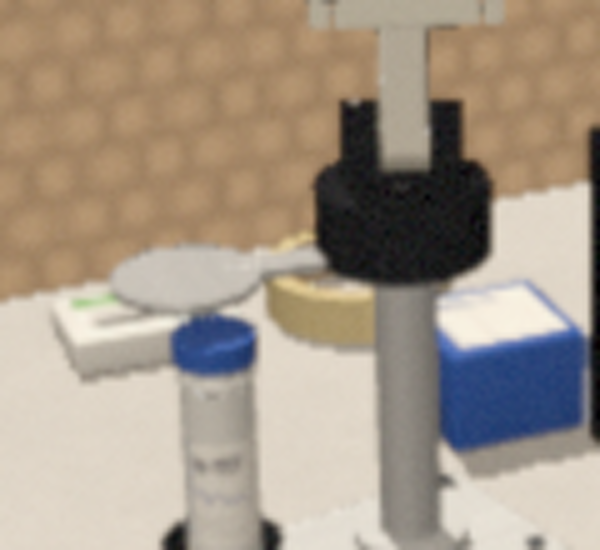

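Request:
carry_out --commands '[[[0, 0, 0.0, -1.5], [0, 0, 0, -1.5], [0, 0, 0, 0]]]' --grip_force 3.5

```text
t: 18.1
tool_pos: [0.5763, 0.1994, 0.1613]
orientation: [-2.577, -1.797, -0.002]
force: [-1.5, 1.0, -1.3]
opening: 0.0143
```

```bash
cat > d.py <<'E'
from h import *
s=st();R=cv2.Rodrigues(np.array(s["orientation"]))[0]
g=robot.read_camera('scene').mean(2)
m=(g[220:262,280:300]).mean(1); i=np.where(m<60)[0]; j=i.max()
print("yaw",round(np.degrees(np.arctan2(R[1,0],R[0,0])),1),"skirt bottom", 220+j+ (60-m[j])/(m[j+1]-m[j]))
E
python3 d.py
```

```text
t 18.1 pos [0.5763 0.1994 0.1613] rot [-2.577e+00 -1.797e+00 -2.000e-03] F [-1.5  1.  -1.3] M [ 0.25  0.1  -0.05] op 14.3 q6 [0.249 0.172 1.503 0.    1.465 0.601]
yaw 69.8 skirt bottom 245.67417840375586
```

Request:
carry_out --commands '[[[0, 0, 0.0, 0], [0, 0, 0, 0], [0, 0, 0, 0]]]' --grip_force 5

```text
t: 18.4
tool_pos: [0.5763, 0.1993, 0.1611]
orientation: [2.577, 1.796, 0.001]
force: [-0.3, 2.9, -0.2]
opening: 0.0142
```

```bash
python3 k.py 2; python3 d.py; python3 -c "
import cv2,numpy as np
for n in (1,2):
  g=cv2.imread(f'pics/k{n}.png').mean(2)[150:,350:450].mean(1);print(n,190+(150+np.where(g<60)[0].max())/5)"
```

```text
t 18.4 pos [0.5763 0.1993 0.1611] rot [2.577e+00 1.796e+00 1.000e-03] F [-0.3  2.9 -0.2] M [ 0.43 -0.08 -0.13] op 14.2 q6 [0.249 0.173 1.503 0.    1.465 0.602]
togo cm [-0.01 -0.08 -0.04] yaw 69.74 tilt [0.0007 0.0005] roll 8.74
t 18.5 pos [0.5763 0.1993 0.1611] rot [2.577e+00 1.797e+00 1.000e-03] F [-0.5  2.2 -0.2] M [ 0.46 -0.09 -0.13] op 14.1 q6 [0.249 0.173 1.503 0.    1.465 0.602]
yaw 69.8 skirt bottom 245.73232799245994
1 246.0
2 246.2
```

View pics/kw2.png

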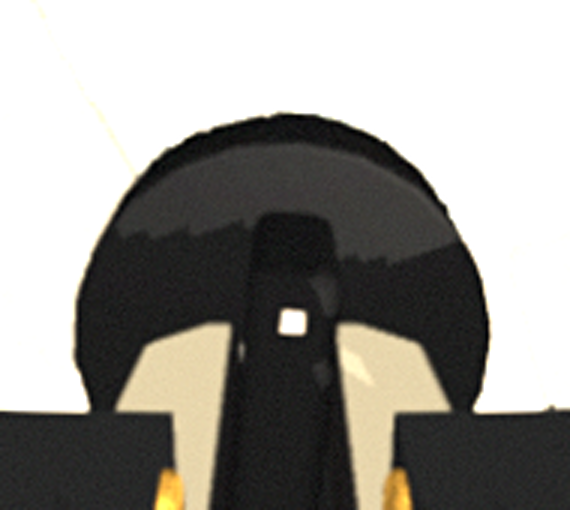

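View pics/k2.png

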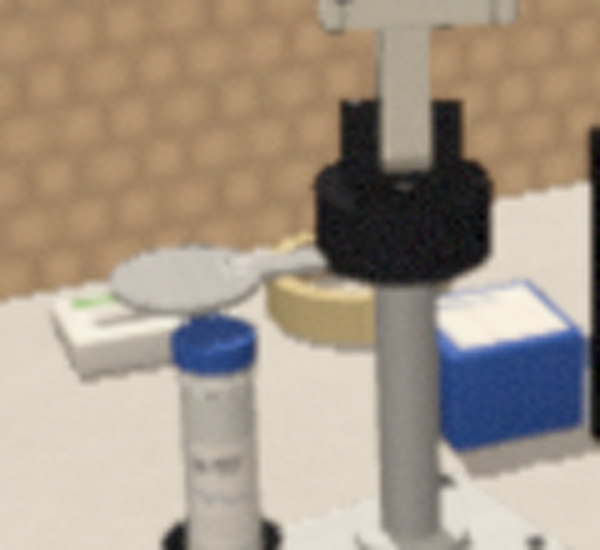

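```bash
python3 -c "
import cv2,numpy as np
for n in ('scene0',):
  g=cv2.imread(f'pics/{n}.png').mean(2)
  m=g[220:262,280:300].mean(1); j=np.where(m<60)[0].max(); print(n,220+j+(60-m[j])/(m[j+1]-m[j]))
for n,(fy,y0,r) in {'s12':(4,190,(280,300)),'s17':(4,170,0),'s18':(4,170,0),'s16':(6,170,0)}.items():
  g=cv2.imread(f'pics/{n}.png').mean(2)
  x0,fx={'s12':(200,5),'s17':(210,5),'s18':(210,5),'s16':(220,6)}[n]
  m=g[:, int((280-x0)*fx):int((300-x0)*fx)].mean(1)
  lo=int((225-y0)*fy);hi=int((262-y0)*fy)
  j=lo+np.where(m[lo:hi]<60)[0].max(); print(n,y0+j/fy)
"

```

```text
scene0 248.4196323816973
s12 248.75
s17 244.25
s18 246.0
s16 244.16666666666669
```

Request:
carry_out --commands '[[[0, 0, 0.0, 0], [0, 0, 0, 0], [0, 0, 0, 0]]]' --grip_force 9

```text
t: 18.8
tool_pos: [0.5762, 0.1992, 0.1611]
orientation: [2.577, 1.797, 0.001]
force: [0.4, 2.5, 1.3]
opening: 0.0137
```

```bash
python3 d.py
```

```text
t 18.8 pos [0.5762 0.1992 0.1611] rot [2.577e+00 1.797e+00 1.000e-03] F [0.4 2.5 1.3] M [ 0.5  -0.14 -0.11] op 13.7 q6 [0.249 0.173 1.503 0.    1.465 0.602]
yaw 69.8 skirt bottom 245.7768762677485
```

Request:
carry_out --commands '[[[0, 0, 0.0, 0], [0, 0, 0, 0], [0, 0, 0, 0]]]' --grip_force 14

```text
t: 19.1
tool_pos: [0.5762, 0.1991, 0.161]
orientation: [2.577, 1.797, 0.001]
force: [0.8, 2.9, 0.1]
opening: 0.0133
```

```bash
python3 k.py 3; python3 d.py
```

```text
t 19.1 pos [0.5762 0.1991 0.161 ] rot [2.577e+00 1.797e+00 1.000e-03] F [0.8 2.9 0.1] M [ 0.6  -0.18 -0.1 ] op 13.3 q6 [0.249 0.173 1.503 0.    1.465 0.602]
togo cm [ 0.01 -0.08 -0.05] yaw 69.78 tilt [0.0004 0.0002] roll 8.78
t 19.2 pos [0.5762 0.1991 0.161 ] rot [2.577e+00 1.797e+00 1.000e-03] F [0.6 2.8 0.7] M [ 0.63 -0.22 -0.13] op 13.5 q6 [0.249 0.173 1.503 0.    1.465 0.601]
yaw 69.8 skirt bottom 245.80507614213198
```

View pics/kw3.png

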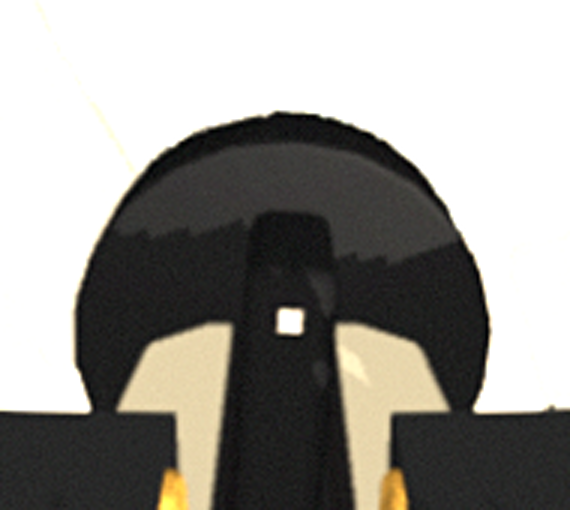

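View pics/k3.png

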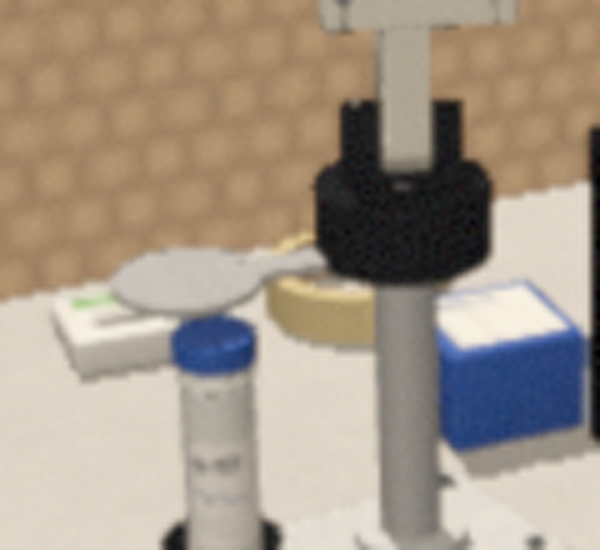

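Request:
carry_out --commands '[[[0.06, 0, 0, 0], [0, 0, 0, -1], [0, 0, 0, 0]]]'

```text
t: 19.5
tool_pos: [0.5763, 0.1993, 0.161]
orientation: [2.559, 1.821, -0.0]
force: [-0.4, 0.8, 2.6]
opening: 0.0132
```

Request:
carry_out --commands '[[[0, 0, 0, 0], [0, 0, 0, 0]]]' --grip_force 3

```text
t: 19.67
tool_pos: [0.5762, 0.1993, 0.1609]
orientation: [2.561, 1.819, -0.001]
force: [-0.7, 0.3, 2.9]
opening: 0.0144
```

```bash
python3 d.py
```

```text
t 19.67 pos [0.5762 0.1993 0.1609] rot [ 2.561e+00  1.819e+00 -1.000e-03] F [-0.7  0.3  2.9] M [-0.04  0.07 -0.  ] op 14.4 q6 [ 0.249  0.174  1.502 -0.     1.466  0.585]
yaw 70.8 skirt bottom 245.81432225063938
```

Request:
carry_out --commands '[[[0, 0, 0, 0], [0, 0, 0, -1], [0, 0, 0, -1], [0, 0, 0, 0]]]' --grip_force 14

```text
t: 20.05
tool_pos: [0.5763, 0.1994, 0.1609]
orientation: [2.527, 1.866, -0.0]
force: [0.0, -1.9, 4.2]
opening: 0.0137
```

Request:
carry_out --commands '[[[0, 0, 0, 0], [0, 0, 0, 0]]]' --grip_force 3

```text
t: 20.22
tool_pos: [0.5762, 0.1995, 0.1608]
orientation: [2.529, 1.864, -0.0]
force: [-0.5, -1.6, 2.5]
opening: 0.0139
```

```bash
python3 d.py
```

```text
t 20.22 pos [0.5762 0.1995 0.1608] rot [ 2.529  1.864 -0.   ] F [-0.5 -1.6  2.5] M [-0.24  0.04 -0.09] op 13.9 q6 [ 0.249  0.174  1.502 -0.     1.465  0.55 ]
yaw 72.8 skirt bottom 245.76179245283018
```

Request:
carry_out --commands '[[[0, 0, -0.1, 0], [0, 0, 0, -1], [0, 0, 0, -1], [0, 0, 0, 0]]]' --grip_force 25

```text
t: 20.6
tool_pos: [0.5761, 0.1994, 0.1612]
orientation: [-2.494, -1.91, 0.001]
force: [3.0, -1.0, -3.4]
opening: 0.0128
```

Request:
carry_out --commands '[[[0, 0, 0, 0], [0, 0, 0, 0]]]' --grip_force 3

```text
t: 20.77
tool_pos: [0.576, 0.1996, 0.1614]
orientation: [-2.496, -1.907, 0.001]
force: [2.4, -1.1, -3.8]
opening: 0.0132
```

```bash
python3 d.py
```

```text
t 20.77 pos [0.576  0.1996 0.1614] rot [-2.496e+00 -1.907e+00  1.000e-03] F [ 2.4 -1.1 -3.8] M [-0.28 -0.54 -0.03] op 13.2 q6 [0.249 0.174 1.502 0.    1.467 0.515]
yaw 74.8 skirt bottom 245.6605504587156
```

Request:
carry_out --commands '[[[0, 0, 0, 0], [0, 0, 0, -1], [0, 0, 0, -1], [0, 0, 0, 0]]]' --grip_force 25

```text
t: 21.15
tool_pos: [0.5761, 0.1995, 0.1614]
orientation: [-2.461, -1.953, 0.001]
force: [3.0, -1.0, -6.9]
opening: 0.013
```

Request:
carry_out --commands '[[[0, 0, 0, 0], [0, 0, 0, 0]]]' --grip_force 3

```text
t: 21.32
tool_pos: [0.5762, 0.1997, 0.1619]
orientation: [-2.462, -1.951, -0.0]
force: [1.8, -0.4, -4.3]
opening: 0.013
```

```bash
python3 d.py
```

```text
t 21.32 pos [0.5762 0.1997 0.1619] rot [-2.462 -1.951 -0.   ] F [ 1.8 -0.4 -4.3] M [-0.21 -0.41  0.02] op 13.0 q6 [0.249 0.173 1.501 0.    1.467 0.48 ]
yaw 76.8 skirt bottom 245.61244635193134
```

Request:
carry_out --commands '[[[0, 0, 0, 0], [0, 0, 0, -1], [0, 0, 0, -1], [0, 0, 0, 0]]]' --grip_force 20

```text
t: 21.7
tool_pos: [0.5762, 0.1997, 0.1619]
orientation: [-2.426, -1.996, -0.0]
force: [2.1, -0.8, -5.1]
opening: 0.0126
```

Request:
carry_out --commands '[[[0, 0, 0, 0], [0, 0, 0, 0]]]' --grip_force 3

```text
t: 21.87
tool_pos: [0.5762, 0.1997, 0.162]
orientation: [-2.428, -1.994, -0.0]
force: [2.0, -0.4, -3.3]
opening: 0.0132
```

```bash
python3 d.py
```

```text
t 21.87 pos [0.5762 0.1997 0.162 ] rot [-2.428 -1.994 -0.   ] F [ 2.  -0.4 -3.3] M [-0.13 -0.38 -0.02] op 13.2 q6 [0.249 0.173 1.501 0.    1.467 0.445]
yaw 78.8 skirt bottom 245.65580797256752
```

Request:
carry_out --commands '[[[0, 0, 0, 0], [0, 0, 0, -1], [0, 0, 0, -1], [0, 0, 0, 0]]]' --grip_force 20

```text
t: 22.25
tool_pos: [0.5763, 0.1996, 0.1619]
orientation: [2.391, 2.038, 0.0]
force: [2.2, -0.9, -3.2]
opening: 0.0129
```

Request:
carry_out --commands '[[[0, 0, 0, 0], [0, 0, 0, 0]]]' --grip_force 3

```text
t: 22.42
tool_pos: [0.5762, 0.1996, 0.1619]
orientation: [2.393, 2.036, 0.0]
force: [2.2, 0.1, -3.4]
opening: 0.0129
```

```bash
python3 k.py 4;python3 d.py
```

```text
t 22.42 pos [0.5762 0.1996 0.1619] rot [2.393 2.036 0.   ] F [ 2.2  0.1 -3.4] M [-0.03 -0.42 -0.03] op 12.9 q6 [0.249 0.173 1.501 0.    1.467 0.41 ]
togo cm [-0.03 -0.07  0.04] yaw 80.78 tilt [0.0001 0.    ] roll 19.78
t 22.52 pos [0.5762 0.1996 0.1619] rot [-2.393 -2.036 -0.   ] F [ 1.8 -0.7 -3.2] M [-0.08 -0.4   0.02] op 13.2 q6 [0.249 0.173 1.501 0.    1.467 0.41 ]
yaw 80.8 skirt bottom 245.71212836243512
```

View pics/k4.png

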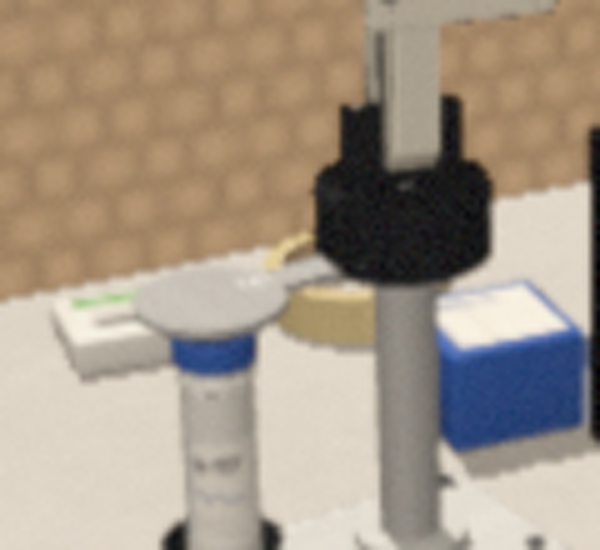

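Request:
carry_out --commands '[[[0, 0.05, 0, 0], [0, 0, 0, -1], [0, 0, 0, -1], [0, 0, 0, 0]]]' --grip_force 15

```text
t: 22.9
tool_pos: [0.5764, 0.1996, 0.1617]
orientation: [-2.355, -2.079, 0.001]
force: [-1.3, 0.6, -2.1]
opening: 0.0126
```

Request:
carry_out --commands '[[[0, 0, 0, 0], [0, 0, 0, 0]]]' --grip_force 3

```text
t: 23.07
tool_pos: [0.5765, 0.1996, 0.1617]
orientation: [-2.357, -2.077, 0.001]
force: [-0.7, 0.0, -2.2]
opening: 0.0132
```

```bash
python3 d.py
```

```text
t 23.07 pos [0.5765 0.1996 0.1617] rot [-2.357e+00 -2.077e+00  1.000e-03] F [-0.7  0.  -2.2] M [-0.02  0.17  0.01] op 13.2 q6 [0.249 0.174 1.5   0.    1.468 0.375]
yaw 82.8 skirt bottom 245.7528735632184
```

Request:
carry_out --commands '[[[0, 0, 0, 0], [0, 0, 0, -1], [0, 0, 0, -1], [0, 0, 0, 0]]]' --grip_force 15

```text
t: 23.45
tool_pos: [0.5765, 0.1996, 0.1616]
orientation: [-2.318, -2.12, 0.001]
force: [-2.1, 0.8, -3.7]
opening: 0.0126
```

Request:
carry_out --commands '[[[0, 0, 0, 0], [0, 0, 0, 0]]]' --grip_force 3

```text
t: 23.62
tool_pos: [0.5766, 0.1995, 0.1616]
orientation: [-2.32, -2.118, 0.0]
force: [-2.6, 0.3, -3.6]
opening: 0.013
```

```bash
python3 d.py
```

```text
t 23.62 pos [0.5766 0.1995 0.1616] rot [-2.32  -2.118  0.   ] F [-2.6  0.3 -3.6] M [ 0.09  0.33 -0.01] op 13.0 q6 [0.249 0.174 1.5   0.    1.467 0.34 ]
yaw 84.8 skirt bottom 245.84578696343402
```

Request:
carry_out --commands '[[[0, 0, 0, 0], [0, 0, 0, -1], [0, 0, 0, -1], [0, 0, 0, 0]]]' --grip_force 15

```text
t: 24.0
tool_pos: [0.5765, 0.1996, 0.1613]
orientation: [-2.281, -2.16, 0.001]
force: [-0.9, 1.7, -7.4]
opening: 0.0125
```

Request:
carry_out --commands '[[[0, 0, 0, 0], [0, 0, 0, 0]]]' --grip_force 3

```text
t: 24.17
tool_pos: [0.5766, 0.1995, 0.1618]
orientation: [-2.283, -2.158, 0.0]
force: [-3.1, 0.3, -3.9]
opening: 0.0131
```

```bash
python3 d.py
```

```text
t 24.17 pos [0.5766 0.1995 0.1618] rot [-2.283 -2.158  0.   ] F [-3.1  0.3 -3.9] M [0.04 0.4  0.03] op 13.1 q6 [ 0.249  0.174  1.5   -0.     1.468  0.305]
yaw 86.8 skirt bottom 248.39128647759966
```

Request:
carry_out --commands '[[[0, 0, 0, 0], [0, 0, 0, -1], [0, 0, 0, -1], [0, 0, 0, 0]]]' --grip_force 15

```text
t: 24.55
tool_pos: [0.5767, 0.1994, 0.1619]
orientation: [2.243, 2.2, -0.0]
force: [-3.0, -0.3, -4.1]
opening: 0.0128
```

Request:
carry_out --commands '[[[0, 0, 0, 0], [0, 0, 0, 0]]]' --grip_force 3

```text
t: 24.72
tool_pos: [0.5768, 0.1995, 0.162]
orientation: [2.245, 2.197, 0.0]
force: [-3.6, -0.2, -3.8]
opening: 0.0127
```

```bash
python3 d.py
```

```text
t 24.72 pos [0.5768 0.1995 0.162 ] rot [2.245 2.197 0.   ] F [-3.6 -0.2 -3.8] M [-0.05  0.5  -0.01] op 12.7 q6 [ 0.249  0.174  1.5   -0.     1.467  0.271]
yaw 88.8 skirt bottom 248.3543046357616
```

The knob dropped at jaw yaw about 87°: the skirt bottom is at 248.4 px, the same as when parked. I'll let go and retreat.

Request:
carry_out --commands '[[[0, 0, 0, 0], [0, 0, 0, 0], [0, 0, 0, 0], [0, 0, 0, 0]]]' --claw 4.5

```text
t: 25.1
tool_pos: [0.5775, 0.1996, 0.1627]
orientation: [2.244, 2.197, 0.003]
force: [-0.6, -0.0, 0.0]
opening: 0.0351
```

```bash
python3 k.py 5;python3 d.py
```

```text
t 25.1 pos [0.5775 0.1996 0.1627] rot [2.244 2.197 0.003] F [-0.6 -0.   0. ] M [-0.02 -0.09  0.03] op 35.1 q6 [ 0.249  0.174  1.499 -0.     1.467  0.27 ]
togo cm [-0.01 -0.2   0.12] yaw 88.77 tilt [0.002  0.0004] roll 27.77
t 25.2 pos [0.5771 0.1996 0.1623] rot [2.245e+00 2.197e+00 1.000e-03] F [-0.2 -0.   0.2] M [-0.03 -0.06 -0.  ] op 42.4 q6 [ 0.249  0.174  1.499 -0.     1.467  0.27 ]
yaw 88.8 skirt bottom 248.38039532069382
```

View pics/k5.png

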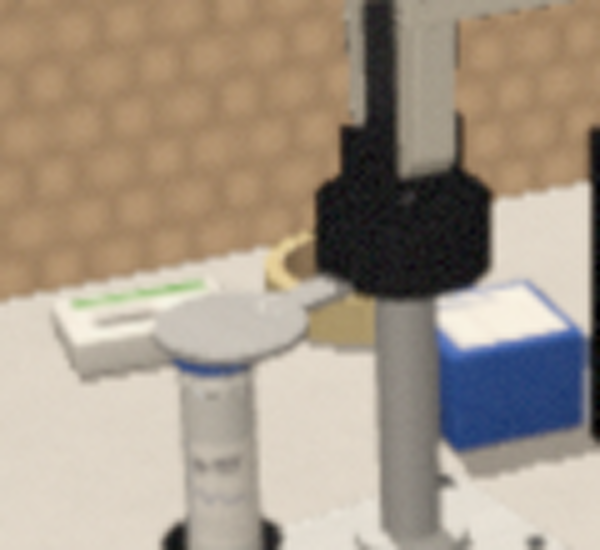

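View pics/kw5.png

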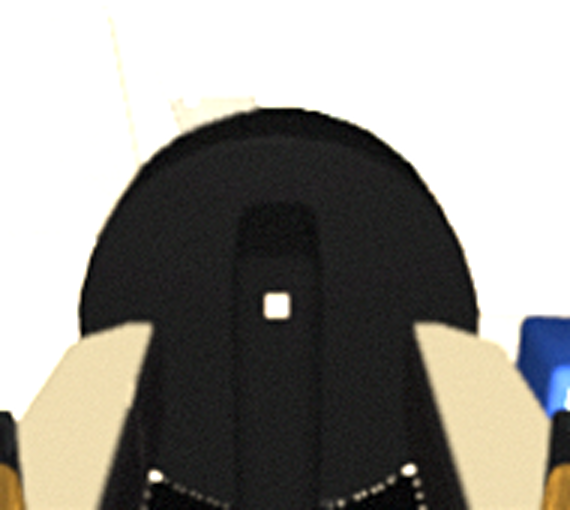

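The jaws are clear of the bar, the knob is fully down and the keeper is over the cap. I'll raise the gripper straight up.

Request:
carry_out --commands '[[[0, 0, -1.0, 0], [0, 0, -2.0, 0], [0, 0, -3.0, 0], [0, 0, -3.0, 0], [0, 0, -2.0, 0], [0, 0, 0, 0], [0, 0, 0, 0], [0, 0, 0, 0]]]'

```text
t: 25.92
tool_pos: [0.5765, 0.1995, 0.2714]
orientation: [-2.245, -2.197, 0.001]
force: [-0.7, -0.1, -1.4]
opening: 0.0452
```

```bash
python3 -c "
from h import *
cv2.imwrite('pics/fs.png',robot.read_camera('scene')[:,:,::-1]);cv2.imwrite('pics/fd.png',robot.read_camera('side')[:,:,::-1])
a=cv2.imread('pics/fs.png')[180:340,190:350];b=cv2.imread('pics/fd.png')[200:400,230:400]
cv2.imwrite('pics/fc.png',np.hstack([cv2.resize(a,(400,400),interpolation=2),cv2.resize(b,(400,470),interpolation=2)[:400]]))
";python3 d.py
```

```text
t 26.02 pos [0.5759 0.1993 0.2701] rot [-2.244 -2.197  0.004] F [-0.6  0.2  0.4] M [-0.03 -0.08 -0.05] op 44.6 q6 [ 0.249  0.141  1.341 -0.     1.663  0.27 ]
yaw 88.8 skirt bottom 248.37247630819942
```

View pics/fc.png

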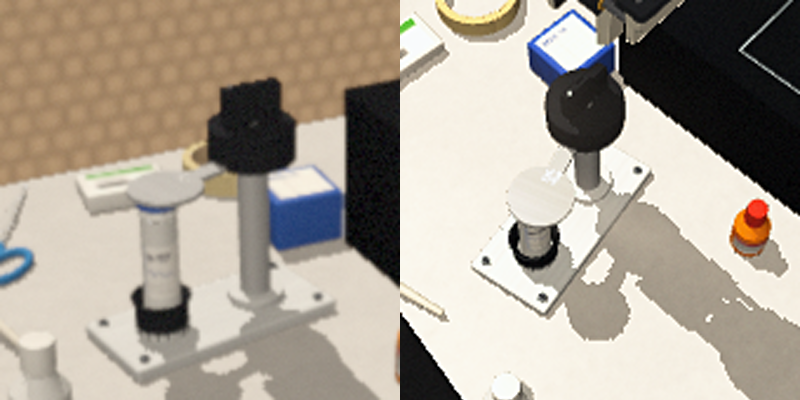

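View pics/fd.png

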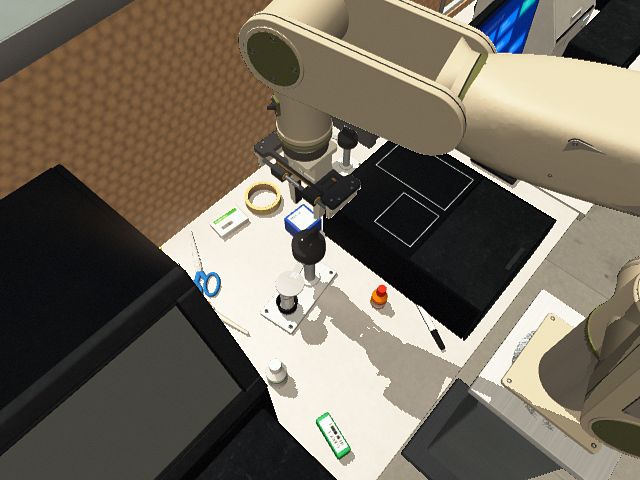

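```bash
python3 -c "
from plant import robot
print(robot.close_job())"
```

```text
the job is handed in; nothing more can be done
None
```

The tube stands in the large holder's nest and the keeper is locked over it. The gripper is clear of everything, and I handed the job in at about 26 s.

**Tube:** I gripped it by the cap and lowered it until the floor pushed back with 8.7 N. After release its top measured 0.134 m, against about 0.132 m expected for a tube fully down.

**Knob:** I lifted it about 10.7 mm, turned it past the slot and set it on the crest. I then felt for the notch in 2° steps, loosening the grip each time. It dropped by itself at about 1.37 rad. The skirt's lower edge in the scene image went back to the parked level (248.4 px) and stayed there after I let go. The last pictures show the keeper over the cap, with the boxes and bottles where they started.

**What disagreed or went wrong:**
- **Fingertip height:** The fingertips sat about 27 mm above the reported TCP, where the stated overhang puts them 14 mm below it. Two early grip tries were affected: one caught only the edge of the cap, one closed above it. A third, lower grip also held only the cap, so I regripped. I used the measured offset from then on.
- **Wrist camera:** It showed sizes about 5% too small close up, so I averaged several estimates for the knob's axis.
- **Knob lag on the crest:** With a light grip the knob lagged by up to 5°, then caught up about 6° in one step. That step could have skipped a notch early in the range, but the notch turned up later.
- **Extra turn after the drop:** One 2° turn was already queued when the knob dropped. The force readings stayed low (about 5 N) and the knob stayed down.

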